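# Set the depth dial of the key machine by clicks and lock it

### The job

Set the depth dial on the key machine: turn it back (counter-clockwise from above) until its lug rests against the stop post, gently, without forcing the stop, then turn it clockwise exactly four clicks and leave it resting in that notch. Then push the locking lever all the way over, away from where it leans, let go, and leave the padlock, the bracket and the box of blanks where they are.

Things in the scene. Friction and masses are not known exactly. Their poses are not given: they have to be found in the camera images.
- machine: Grey fixed key machine, a flat-topped box 170 (x) by 270 (y) by 80 mm high; origin under the box's centre, on the counter. A steel guard with round cutter cover, at most 90 mm high, adjoins its +x side (x 85 to 145 mm, |y| under 100 mm). On its top: the dial, upright axis at x 0, y +60 mm, and the locking lever at x 0, y -75 mm.
- grip: Black bar grip of the dial, turning on its upright axis: a bar 46 mm long (own x), 14 mm thick (own y), from 98 to 134 mm above the counter, on a disc of 38 mm diameter. Pinch it across its thickness from above. Origin on the axis, 94 mm above the counter. Under it an aluminium ring of 60 mm diameter, top 93 mm above the counter, with a small lug on its rim, 34 mm from the axis.
- grip_top (a point): Centre of the top of the bar grip, on the dial axis, 134 mm above the counter. The bar has hidden free play on the ring below, about one click (0.3 to 0.45 rad), so neither its angle nor the angle through which it is turned tells how many clicks have passed; the play is taken up first after each change of direction.
- stop_post: Rubber-mounted post of 8 mm diameter and 14 mm height on the machine's top, 34 mm from the dial axis; it stops the ring's lug when the dial is turned counter-clockwise, yielding 1 mm per 10 N. Origin at its foot. There the turning moment rises past that of the clicks without dropping; 0.5 to 0.7 N m at the grip is a firm touch, more than 20 N on the post (about 1 N m) forces it.
- lock (a joint): Locking lever: 0 leaning fully to the machine's -x side, 1.0 rad leaning fully to its +x side (locked). It swings about the machine's y direction, pivot 102 mm above the counter, on a block 70 by 50 mm, 25 mm high; light friction (about 1 N at the tip), stays where it is left.
- lock_tip (a point): Centre of the 26 mm ball at the free end of the locking lever, 70 mm from its pivot; about 163 mm above the counter at either end of its swing, 172 mm at the middle.
- padlock: Brass padlock standing on the counter, 22 by 45 by 70 mm, loose; origin under its centre. Leave alone.
- bracket: Steel angle bracket lying on the counter, 50 by 70 by 54 mm, loose; origin under its centre. Leave alone.
- blank_box: Open cardboard box of key blanks, 100 by 140 by 45 mm, loose; origin under its centre. Leave alone.
- jaw: Small steel depth jaw on the machine's top, 22 by 30 by 20 mm, origin on the top under its centre. The dial moves it 1 mm towards the machine's +x for each click: x 55 mm in the machine's frame in the zero notch (lug at the stop post), 59 mm four clicks on; y -30 mm. It cannot be pushed by hand.
- jaw_face (a point): Measuring face of the jaw (its +x side). Clicks: a hidden spring plunger makes the dial click every 20 degrees; turning it out of a notch takes about 0.3 N m at the grip, which falls to nothing as it snaps into the next. At the start it rests one to three notches clockwise of the zero notch (which is about 1 degree short of the stop post); eight notches lie beyond zero.

How it is judged:
On the way, in this order (a step that is already met when the one before it is completed fails the run):
1. the dial's lug rests against the stop post (contact force between anything else and stop_post above 1 N and x of jaw in the frame of machine below 0.0553 m), for 0.1 s.
2. the dial stands four clicks clockwise of its zero notch (x of jaw in the frame of machine between 0.0586 and 0.0594 m), for 0.3 s.
3. the locking lever is thrown fully over (value of joint lock above 0.88 rad), for 0.2 s.
At the end, for the whole second after the job is handed in: The dial rests in the fourth notch clockwise of zero (the jaw 4 mm, within 0.4 mm, out from zero), the locking lever is past 0.88 of its 1.0 rad, and nothing is touched (all of step 2 and value of joint lock above 0.88 rad).
It fails at once if the stop post is forced (over 20 N) (contact force between anything else and stop_post above 20 N).
It fails at once if a bystander is moved more than 20 mm (distance of any of padlock, bracket, blank_box from where it was at the start of the episode above 0.02 m).
It also fails if it takes over 72 s, if anything falls off the work surface, if the arm or the gripper's body presses on something with over 40 N, if the wrist force passes 120 N, or if a joint passes its speed limit or range.

### The arm

A 6-joint arm with a two-finger parallel gripper is mounted at the origin on the work surface. World frame = base frame: x ahead of the robot, y to its left, z up, the work surface at z = 0. Lengths are in m, angles in rad, forces in N, time in s.
With the tool pointing down it reaches from about 0.35 to 0.975 m from the base axis. Payload 4.9 kg.
Tool frame: the origin (TCP) lies on the centre line of the jaws, within the pads' length; the fingertips stand ctrl.nose_length ahead of it and the grasp point (between the pads) lies 2 mm behind it (ctrl.nose_length is the distance from the TCP to the fingertips, in m); z points along the fingers, y is the direction in which the jaws open and shut (so a half turn about z gives the same grasp; the last joint's range is limited). The gripper opens to 85 mm and grips with 20 to 120 N. Pads are 22 mm wide; open, the fingers measure 114 mm over their backs; the gripper's body (76 mm by 85 mm) begins 54 mm behind the grasp point. The pads swing forward as they close: fully open they stand 13 mm farther back than shut.
Start: joints at [-1.268, 0.053, 1.613, -0, 1.476, -0.119], TCP at [0.256, -0.57, 0.217] pointing down, gripper open.
Joint ranges: [-3.01, 3.01], [-1.01, 2.22], [0.06, 2.58], [-1.02, 4.17], [0.09, 2.62], [-3.14, 3.14]. Speed limits (rad/s): [2.57, 2.57, 3.14, 3.14, 3.14, 3.14].

### API

Orientations are given as a rotation vector (axis times angle).
In Python, from station import sensors, get_image, order, ctrl gives the robot as it stands.
- The arm moves only by the tool move_arm, never from a script. Its argument "increments" is a list of rows, each a list of 5 numbers: the shift along the tool's x, y, z in cm, then the turn about the tool's z in degrees, then the finger opening in cm, from 0 to 8.54. In form: [[dx, dy, dz, twist, gripper], ...]. A call has 1 to 5 rows; each row is the pose to reach, as a shift and turn from the pose commanded when the call began, along the tool's axes at that moment; what a row does not reach only later rows make up. A row lasts 1/8 s, in which the tool goes at most 62.5 mm and 10.7 degrees, less where a joint would pass 70% of its speed; a pose out of reach is approached as far as the arm can. A call with a gripper value outside its range is refused whole. The fingers move at their own pace and stop on an object; "newtons" is the grip in N (left out, the last holds). Time passes only in rows, so rows that repeat a pose let the fingers close. It gives the time, the measured TCP pose, the force and the opening at its end, in the units of the state.
- sensors.get_obs(): the state, without advancing time (a new reading comes with each control period).
- get_image(name): name is "scene" or "top" or "wrist"; returns a dict with "image" (384x512x3 uint8, red, green, blue), "K" (3x3 intrinsics, pixels), "R" (3x3) and "t" (3): a world point X has camera coordinates R X + t. Camera axes: x right, y down, z forward; pixel columns grow to the right and rows downward; lengths in m; the calibration is good to about 2 mm. A picture is of the moment at which its call begins. There is no depth.
- order.finish_job(): hands the job in, once; it reports no verdict.
The state is a dict: "t": time; "q": joint angles; "dq": joint speeds; "effort": joint torques, N m; "tool_pos": TCP position; "tool_rot": TCP orientation; "contact_force": force on the tool from outside, world axes, zero at the start; "wrist_torque": the same for the moment, N m; "opening": finger opening in m.
Only numpy, scipy, OpenCV 4.12 (cv2) and the standard library are available. Lean on these libraries where they do the work, as an engineer would, in place of code of your own. Each camera call takes 0.05 s, during which the arm holds its last target.

## Working session

There is one attempt and no reset: what is moved stays moved. The work goes in short steps, Python scripts to look and compute and a tool call to move; the robot and the scene stay as the last step left them, time stands still between calls to the robot, and variables do not carry over. Pictures are saved under pics/ and viewed, and the job is handed in when it is done.

Besides the shell and the picture viewer there is one more tool, called after "Request:" as name([rows], argument=value, ...), one row to a line, values as JSON. move_arm: Moves the arm, as the interface text tells. Its arguments: {"type":"object","properties":{"increments":{"type":"array"},"newtons":{"type":"number"}},"required":["increments"]}

```bash
mkdir -p pics; ls; python3 - <<'E'
from station import sensors,get_image,order,ctrl
import cv2
o=sensors.get_obs()
for k,v in o.items(): print(k,v)
print(ctrl.nose_length)
for n in ["scene","top","wrist"]:
    d=get_image(n); cv2.imwrite(f"pics/{n}0.png",d["image"][:,:,::-1]); print(n,d["K"].tolist(),(-d["R"].T@d["t"]).round(3),d["R"].round(3).tolist())
E
```

```text
pics
t 0.0
q [-1.26799154e+00  5.33687119e-02  1.61431696e+00 -2.20464938e-05
  1.47600690e+00 -1.18990053e-01]
dq [-0.0003119  -0.00093305 -0.00010971 -0.00026919  0.00054007  0.00195284]
effort [ 6.00263666e-04 -3.93682265e+01 -3.70172274e+01 -9.90034823e-05
  7.18138806e-03 -4.95258234e-06]
tool_pos [ 0.25567421 -0.56958182  0.21544199]
tool_rot [-3.06994231e+00 -6.57219137e-01  3.36836736e-04]
contact_force [-0.66787877 -0.29764995 -0.38600075]
wrist_torque [-0.02910234 -0.01823744 -0.03423619]
opening 0.08530806118165826
0.017
scene [[476.52090137872307, 0.0, 251.1502609079955], [0.0, 476.52090137872307, 195.1223256751208], [0.0, 0.0, 1.0]] [1.346 0.236 1.037] [[-0.246, 0.969, -0.006], [0.712, 0.176, -0.679], [-0.657, -0.171, -0.734]]
top [[374.61799262534004, 0.0, 259.5678628498863], [0.0, 374.61799262534004, 188.97380663706], [0.0, 0.0, 1.0]] [0.364 0.029 1.283] [[-0.002, -1.0, 0.007], [-0.994, 0.001, -0.114], [0.114, -0.008, -0.994]]
wrist [[345.0777228094807, 0.0, 256.6946431319745], [0.0, 345.0777228094807, 189.10476982485446], [0.0, 0.0, 1.0]] [ 0.318 -0.541  0.373] [[0.41, -0.912, -0.002], [-0.879, -0.395, 0.268], [-0.245, -0.108, -0.963]]
```

View pics/top0.png

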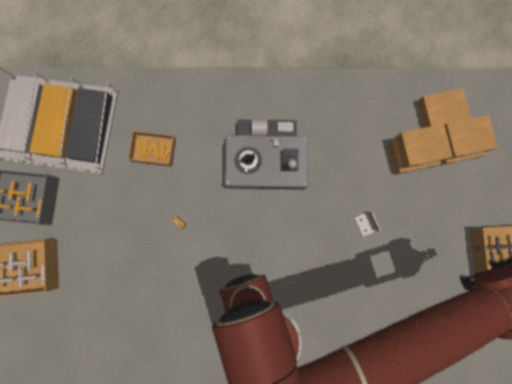

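View pics/scene0.png

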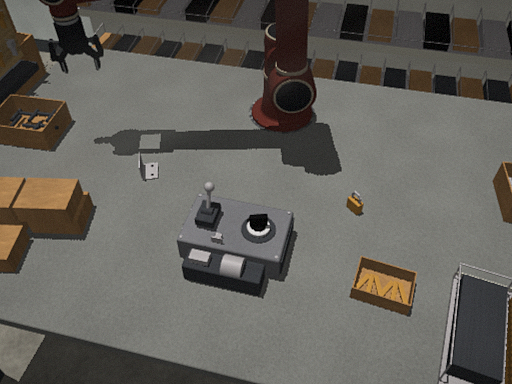

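View pics/wrist0.png

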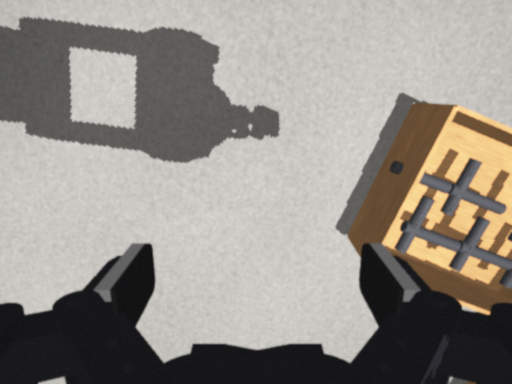

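```bash
cat > h.py <<'E'
from station import sensors,get_image,order,ctrl
import cv2,numpy as np
def ray(d,u,v,z):
    R,t,K=map(np.array,(d["R"],d["t"],d["K"]))
    c=-R.T@t; r=R.T@np.linalg.inv(K)@np.array([u,v,1.])
    return c+r*(z-c[2])/r[2]
def proj(d,X):
    p=np.array(d["K"])@(np.array(d["R"])@np.array(X)+np.array(d["t"])); return p[:2]/p[2]
def crop(d,x0,y0,w,h,s,name):
    cv2.imwrite(f"pics/{name}.png",cv2.resize(d["image"][y0:y0+h,x0:x0+w,::-1],None,fx=s,fy=s,interpolation=cv2.INTER_CUBIC))
E
python3 - <<'E'
from h import *
d=get_image("top"); crop(d,215,110,100,85,7,"topc")
d=get_image("scene"); crop(d,170,170,135,130,4.5,"scenec")
E
```

```text
(no output)
```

View pics/topc.png

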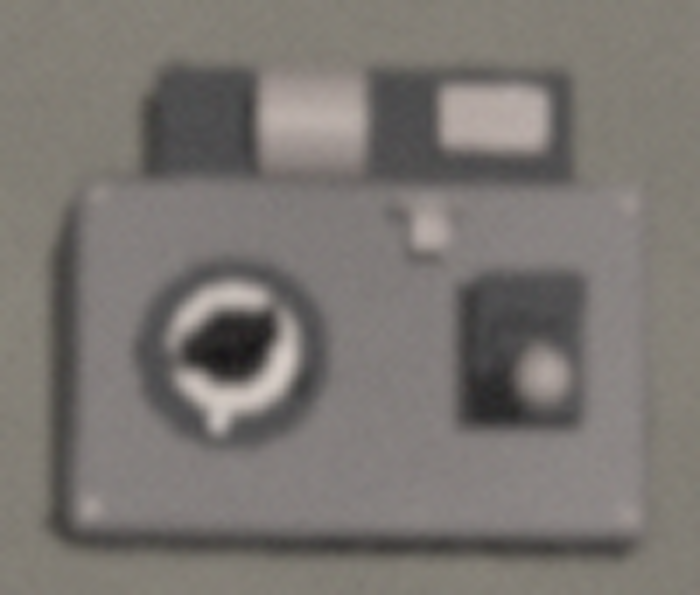

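View pics/scenec.png

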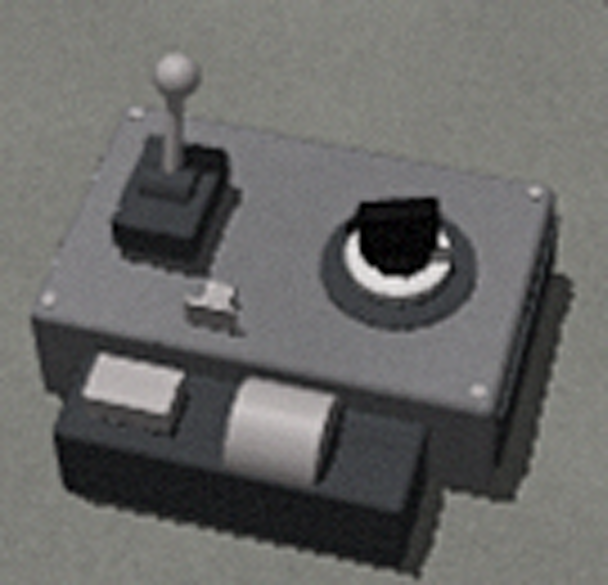

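```bash
python3 - <<'E'
from h import *
d=get_image("top")
f=lambda u,v,z:ray(d,215+(u+.5)/7-.5,110+(v+.5)/7-.5,z).round(4)
S=[f(*p,.082) for p in [(98,192),(630,203),(630,517),(90,505)]]
C=[f(*p,.08) for p in [(80,185),(640,185),(640,530),(72,530)]]
print(S,C,np.mean(S,0),np.mean(C,0))
print("ring",f(232,350,.093),"lug",f(218,425,.092),"grip",f(230,343,.134),"ball",f(543,376,.163),"jaw",f(430,228,.1))
g=get_image("scene")
f2=lambda u,v,z:ray(g,170+(u+.5)/4.5-.5,170+(v+.5)/4.5-.5,z).round(4)
print("scene screws",[f2(*p,.082) for p in [(478,392),(48,300),(136,115),(536,192)]])
print("ring",f2(399,245,.093),"bar ends",f2(362,205,.134),f2(437,205,.134),"ball",f2(177,75,.163))
E
```

```text
[array([0.6726, 0.1213, 0.082 ]), array([ 0.6674, -0.1279,  0.082 ]), array([ 0.5191, -0.1257,  0.082 ]), array([0.5248, 0.1238, 0.082 ])] [array([0.6765, 0.1299, 0.08  ]), array([ 0.6766, -0.133 ,  0.08  ]), array([ 0.5133, -0.1305,  0.08  ]), array([0.5134, 0.1322, 0.08  ])] [ 0.595975 -0.002125  0.082   ] [ 5.9495e-01 -3.5000e-04  8.0000e-02]
ring [0.5954 0.0581 0.093 ] lug [0.5605 0.0645 0.092 ] grip [0.5905 0.058  0.134 ] ball [ 0.5703 -0.0784  0.163 ] jaw [ 0.6511 -0.0331  0.1   ]
scene screws [array([0.6737, 0.1217, 0.082 ]), array([ 0.6705, -0.1265,  0.082 ]), array([ 0.5235, -0.1233,  0.082 ]), array([0.5257, 0.1244, 0.082 ])]
ring [0.5929 0.0579 0.093 ] bar ends [0.6027 0.0391 0.134 ] [0.5928 0.0793 0.134 ] ball [ 0.5583 -0.0801  0.163 ]
```

Request:
move_arm([
  [0, 0, -3.5, 0, 4],
  [56.8, -43.4, -3.5, 0, 4],
  [56.8, -43.4, -3.5, 0, 4],
  [56.8, -43.4, -3.5, 0, 4],
  [56.8, -43.4, -3.5, 0, 4],
])

```text
t: 0.98
tool_pos: [0.3756, -0.3487, 0.2519]
tool_rot: [3.072, 0.657, 0.001]
contact_force: [0.7, 0.0, 0.1]
opening: 0.0395
```

Request:
move_arm([
  [36.8, -28.1, 0, 0, 4],
  [36.8, -28.1, 0, 0, 4],
  [36.8, -28.1, 0, -10, 4],
  [36.8, -28.1, 0, -20, 4],
  [36.8, -28.1, 0, -30, 4],
])

```text
t: 1.6
tool_pos: [0.5247, -0.0737, 0.2521]
tool_rot: [2.792, 1.438, 0.001]
contact_force: [1.3, -0.8, 0.4]
opening: 0.0399
```

```bash
cat >> h.py <<'E'
from scipy.spatial.transform import Rotation as Ro
def st():
    o=sensors.get_obs(); R=Ro.from_rotvec(o["tool_rot"]).as_matrix()
    print("t",round(o["t"],2),"pos",o["tool_pos"].round(4),"xyaw",np.degrees(np.arctan2(R[1,0],R[0,0])).round(2),"zax",R[:,2].round(4),"q",o["q"].round(3),"F",o["contact_force"].round(2),"M",o["wrist_torque"].round(3),"op",round(o["opening"],4))
    return o,R
def to(o,R,X): return (R.T@(np.array(X)-o["tool_pos"])*100).round(2)
E
python3 - <<'E'
from h import *
o,R=st(); print(to(o,R,[.596,.0585,.25]))
E
```

```text
t 1.6 pos [ 0.5247 -0.0737  0.2521] xyaw 54.5 zax [ 1.e-03 -4.e-04 -1.e+00] q [-0.28  -0.196  1.791 -0.     1.546  0.34 ] F [ 1.29 -0.85  0.4 ] M [-0.037 -0.05   0.009] op 0.0399
[14.91 -1.87  0.21]
```

Request:
move_arm([
  [14.9, -1.9, 0, -10, 6],
  [14.9, -1.9, 0, -20, 6],
  [14.9, -1.9, 0, -31, 6],
  [14.9, -1.9, 0, -42, 6],
  [14.9, -1.9, 0, -52, 6],
])

```text
t: 2.22
tool_pos: [0.5958, 0.0569, 0.2515]
tool_rot: [-1.878, -2.518, 0.0]
contact_force: [-0.1, 0.0, 0.3]
opening: 0.0601
```

```bash
python3 - <<'E'
from h import *
o,R=st()
d=get_image("wrist"); cv2.imwrite("pics/w1.png",d["image"][:,:,::-1])
print(proj(d,[.596,.0585,.134]),proj(d,[.596,.0585,.093]),to(o,R,[.596,.0585,.25]))
E
```

```text
t 2.23 pos [0.5958 0.0569 0.2515] xyaw 106.58 zax [-4.e-04 -0.e+00 -1.e+00] q [-0.029 -0.028  1.636 -0.     1.533 -0.318] F [-0.15  0.    0.33] M [-0.009 -0.035  0.009] op 0.0601
[256.96974753 178.4397825 ] [256.9429546  167.96168829] [0.15 0.06 0.15]
```

View pics/w1.png

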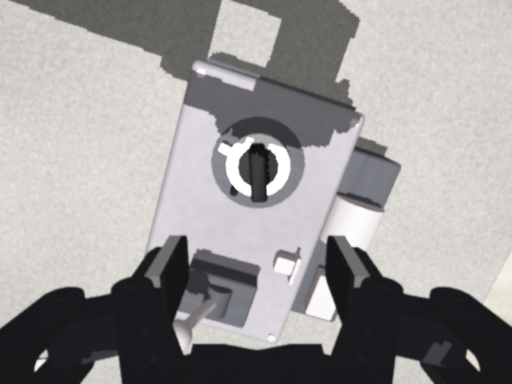

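```bash
python3 - <<'E'
from h import *
d=get_image("wrist"); crop(d,205,110,110,110,5.4,"w1c")
E
```

```text
(no output)
```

View pics/w1c.png

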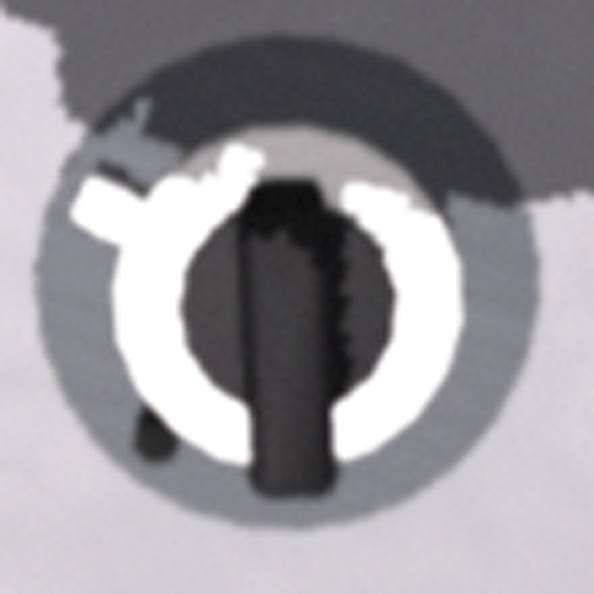

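```bash
python3 - <<'E'
from h import *
d=get_image("wrist")
f=lambda u,v,z:ray(d,205+(u+.5)/5.4-.5,110+(v+.5)/5.4-.5,z)
ring=f(288,297,.093); lug=f(92,207,.092); post=f(155,432,.09);bar=[f(243,238,.134),f(320,235,.134),f(255,490,.134),f(333,490,.134)]
print(ring,bar,np.mean(bar,0)); 
print("widths",f(113,297,.093)-f(462,297,.093),f(288,125,.093)-f(288,465,.093))
n=(bar[0]+bar[1]-bar[2]-bar[3])/2; print("bar yaw",np.degrees(np.arctan2(n[1],n[0])),np.linalg.norm(n))
for X in(lug,post): v=X-ring; print(np.linalg.norm(v),np.degrees(np.arctan2(v[1],v[0])))
jaw=f(0,0,.1)
E
```

```text
[0.59594148 0.06138083 0.093     ] [array([0.58452341, 0.07608755, 0.134     ]), array([0.59541359, 0.07971884, 0.134     ]), array([0.59706568, 0.03876533, 0.134     ]), array([0.60865199, 0.04212907, 0.134     ])] [0.59641367 0.0591752  0.134     ]
widths [-0.05787981 -0.01680402  0.        ] [-0.01672153  0.05738804  0.        ]
bar yaw 108.99070007042621 0.039612019725478884
0.03693071235725264 171.4298658056547
0.03456320798217215 -117.12293206388718
```

Request:
move_arm([
  [0.25, 0.1, 4, -1.5, 4],
  [0.25, 0.1, 7, -1.5, 4],
  [0.25, 0.1, 10, -1.5, 4],
  [0.25, 0.1, 12, -1.5, 4],
  [0.25, 0.1, 12.8, -1.5, 4],
])

```text
t: 3.0
tool_pos: [0.5954, 0.0588, 0.1224]
tool_rot: [-1.855, -2.534, 0.002]
contact_force: [0.0, 0.0, -0.0]
opening: 0.0401
```

```bash
python3 - <<'E'
from h import *
o,R=st()
d=get_image("wrist"); cv2.imwrite("pics/w2.png",d["image"][:,:,::-1])
E
```

```text
t 3.0 pos [0.5954 0.0588 0.1224] xyaw 107.59 zax [-1.8e-03  1.0e-04 -1.0e+00] q [-0.026  0.067  1.76   0.     1.317 -0.333] F [ 0.03  0.04 -0.05] M [-0.03  -0.053 -0.051] op 0.0401
```

View pics/w2.png

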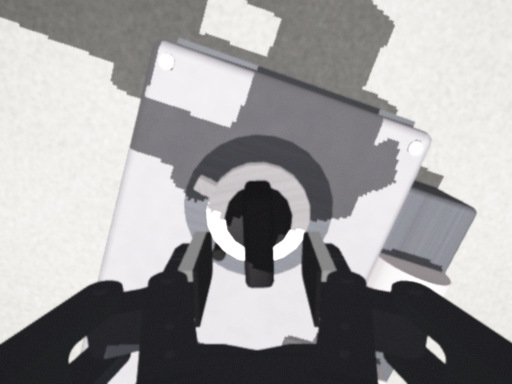

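Request:
move_arm([
  [0, 0, 0, 0, 1.4],
  [0, 0, 0, 0, 1.0],
  [0, 0, 0, 0, 1.0],
  [0, 0, 0, 0, 1.0],
], newtons=50)

```text
t: 3.55
tool_pos: [0.5963, 0.0589, 0.1242]
tool_rot: [1.854, 2.536, 0.001]
contact_force: [-0.3, -0.0, 0.7]
opening: 0.0097
```

```bash
python3 - <<'E'
from h import *
o,R=st()
E
```

```text
t 3.55 pos [0.5963 0.0589 0.1242] xyaw 107.66 zax [ 9.e-04 -0.e+00 -1.e+00] q [-0.026  0.065  1.758  0.     1.317 -0.334] F [-0.3  -0.05  0.67] M [-0.06  -0.025 -0.02 ] op 0.0097
```

```bash
python3 - <<'E'
from h import *
d=get_image("wrist"); cv2.imwrite("pics/w3.png",d["image"][:,:,::-1])
d=get_image("scene"); crop(d,170,120,135,150,4,"s3")
E
```

```text
(no output)
```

View pics/w3.png

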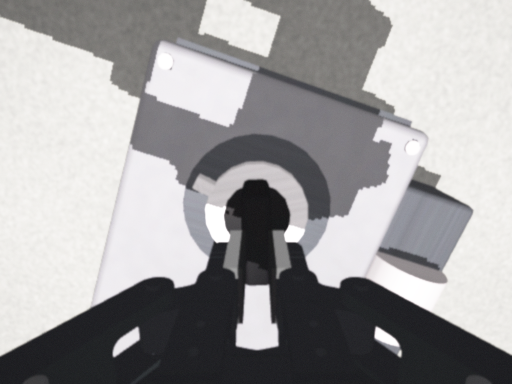

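View pics/s3.png

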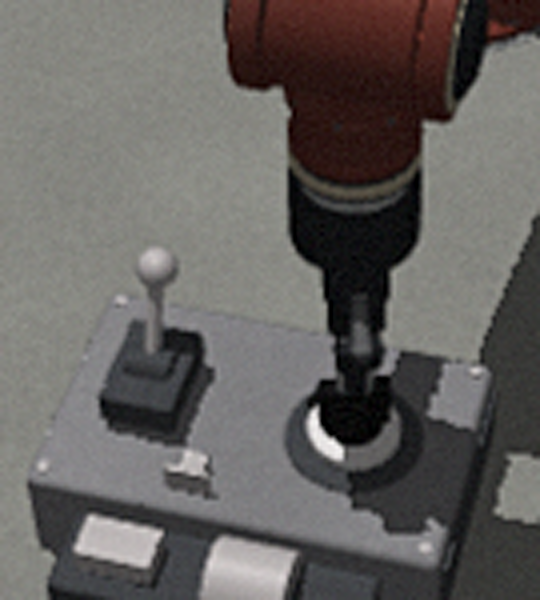

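Request:
move_arm([
  [0, 0, 0, -3, 0.5],
  [0, 0, 0, -6, 0.5],
])

```text
t: 3.9
tool_pos: [0.596, 0.0589, 0.1237]
tool_rot: [-1.716, -2.631, 0.0]
contact_force: [0.4, 0.3, -0.2]
opening: 0.0049
```

```bash
python3 - <<'E'
from h import *
o,R=st()
E
```

```text
t 3.9 pos [0.596  0.0589 0.1237] xyaw 113.76 zax [-0.  0. -1.] q [-0.026  0.066  1.759  0.     1.317 -0.44 ] F [ 0.39  0.32 -0.19] M [-0.01   0.023 -0.013] op 0.0049
```

```bash
python3 - <<'E'
from h import *
d=get_image("wrist"); crop(d,170,150,170,150,4.5,"w4")
d=get_image("scene"); crop(d,220,180,75,75,8,"s4")
E
```

```text
(no output)
```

View pics/w4.png

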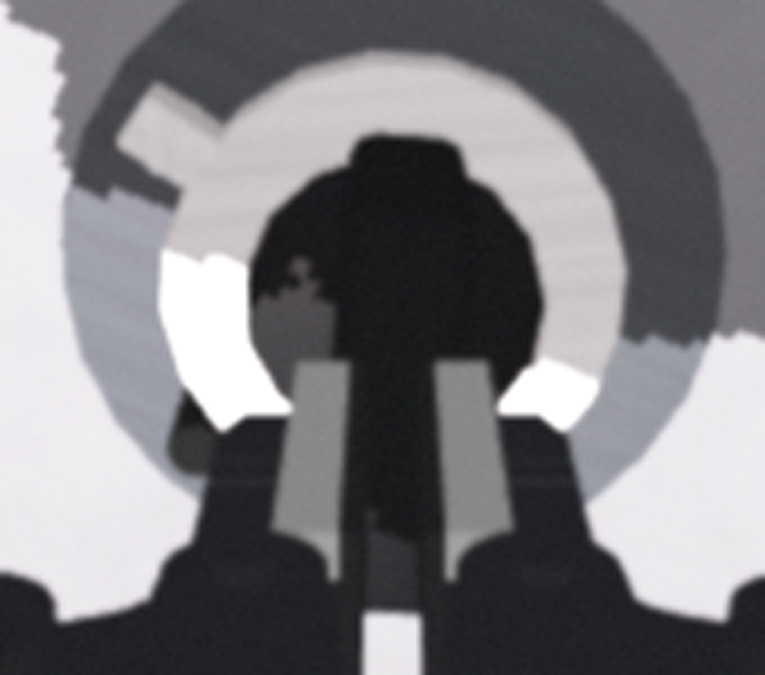

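View pics/s4.png

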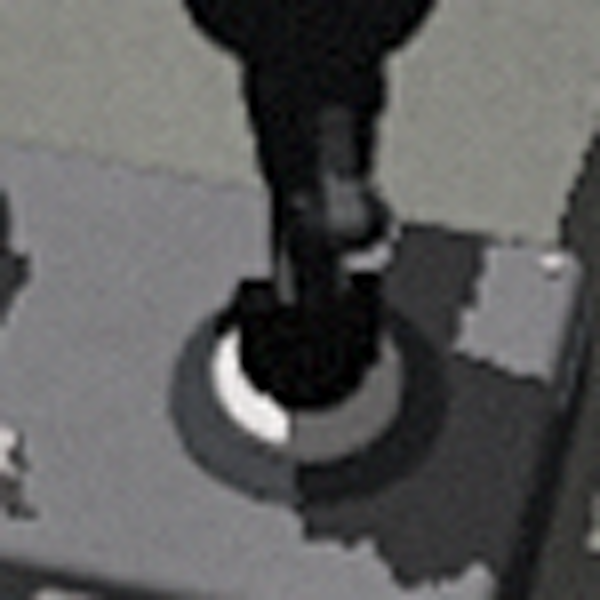

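Request:
move_arm([
  [0, 0, 0, -4, 0.5],
  [0, 0, 0, -8, 0.5],
  [0, 0, 0, -12, 0.5],
])

```text
t: 4.38
tool_pos: [0.596, 0.0589, 0.1237]
tool_rot: [-1.433, -2.796, -0.0]
contact_force: [-0.6, -0.2, 0.4]
opening: 0.0051
```

```bash
cat > lk.py <<'E'
from h import *
import sys
o,R=st()
d=get_image("wrist"); crop(d,150,130,210,150,3.6,sys.argv[1])
E
python3 lk.py w5
```

```text
t 4.38 pos [0.596  0.0589 0.1237] xyaw 125.74 zax [-0.  0. -1.] q [-0.026  0.066  1.759  0.     1.317 -0.649] F [-0.64 -0.19  0.4 ] M [-0.007 -0.059  0.004] op 0.0051
```

View pics/w5.png

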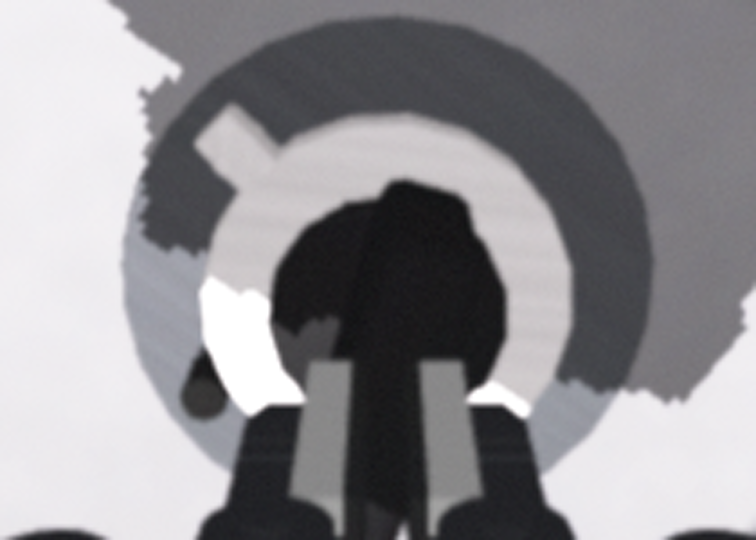

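```bash
python3 - <<'E'
from h import *
o,R=st()
d=get_image("scene"); im=d["image"][:,:,::-1].copy()
sc=8; x0,y0=215,165
c=cv2.resize(im[y0:y0+80,x0:x0+85],None,fx=sc,fy=sc,interpolation=cv2.INTER_CUBIC)
c=np.clip(c.astype(float)*2.2,0,255).astype(np.uint8)
for z,col in [(.107,(0,0,255)),(.124,(0,255,0)),(.134,(255,0,0)),(.178,(255,255,0))]:
    p=proj(d,[.596,.0592,z]); q=((p-[x0,y0]+.5)*sc).astype(int); cv2.circle(c,tuple(q),4,col,-1); print(z,p,q)
cv2.imwrite("pics/s5.png",c[:600])
E
```

```text
t 4.42 pos [0.596  0.0589 0.1237] xyaw 125.82 zax [-0.  0. -1.] q [-0.026  0.066  1.759  0.     1.317 -0.651] F [-0.19  0.35 -0.93] M [0.048 0.039 0.048] op 0.0049
0.107 [258.50654093 221.57516391] [352 456]
0.124 [258.54065487 217.24020733] [352 421]
0.134 [258.56105711 214.6476367 ] [352 401]
0.178 [258.65391    202.84855298] [353 306]
```

View pics/s5.png

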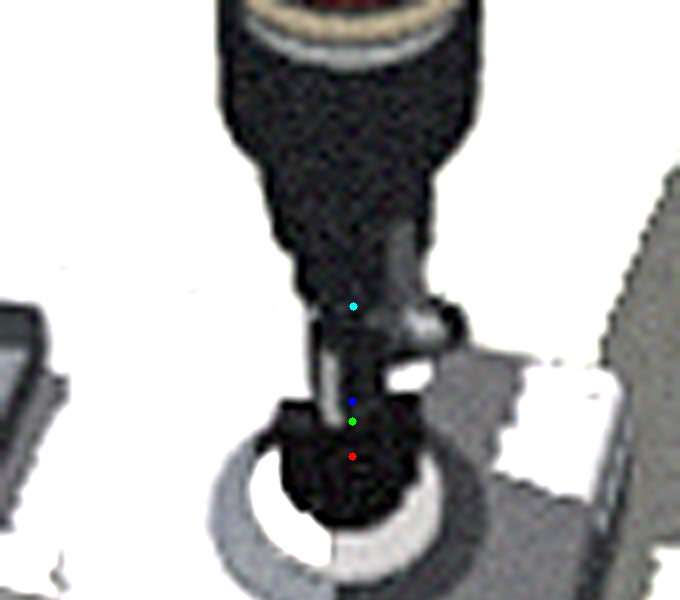

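```bash
python3 - <<'E'
from h import *
o,R=st()
d=get_image("wrist")
for z in (0,.005,.010,.017,.022):
  for y in (.0025,.005,.007):
    print(z,y,[proj(d,o["tool_pos"]+R@np.array([x,s*y,z])).round(1).tolist() for x in(.011,-.011) for s in (1,-1)])
# bar near-end top corners
print(proj(d,[.596,.059,.134]))
cv2.imwrite("pics/w6.png",np.clip(cv2.resize(d["image"][180:320,170:350,::-1],None,fx=4,fy=4,interpolation=cv2.INTER_CUBIC).astype(float)*3,0,255).astype(np.uint8))
E
```

```text
t 4.47 pos [0.596  0.0589 0.1237] xyaw 125.62 zax [-0.  0. -1.] q [-0.026  0.066  1.759  0.     1.317 -0.647] F [-0.41 -0.07 -0.35] M [ 0.035  0.014 -0.039] op 0.005
0 0.0025 [[260.3, 216.9], [250.0, 216.9], [260.2, 258.2], [250.2, 258.2]]
0 0.005 [[265.5, 216.9], [244.9, 216.9], [265.2, 258.2], [245.3, 258.2]]
0 0.007 [[269.6, 216.9], [240.7, 216.9], [269.2, 258.2], [241.3, 258.2]]
0.005 0.0025 [[260.2, 213.4], [250.2, 213.4], [260.1, 253.7], [250.4, 253.7]]
0.005 0.005 [[265.3, 213.4], [245.2, 213.4], [265.0, 253.7], [245.6, 253.7]]
0.005 0.007 [[269.3, 213.4], [241.2, 213.4], [268.8, 253.7], [241.7, 253.7]]
0.01 0.0025 [[260.1, 210.1], [250.4, 210.1], [260.0, 249.4], [250.6, 249.4]]
0.01 0.005 [[265.0, 210.1], [245.5, 210.1], [264.7, 249.4], [245.9, 249.4]]
0.01 0.007 [[268.9, 210.1], [241.6, 210.1], [268.5, 249.4], [242.1, 249.4]]
0.017 0.0025 [[260.0, 205.8], [250.6, 205.8], [259.9, 243.9], [250.8, 243.9]]
0.017 0.005 [[264.7, 205.8], [245.9, 205.8], [264.5, 243.9], [246.2, 243.9]]
0.017 0.007 [[268.5, 205.8], [242.2, 205.8], [268.1, 243.9], [242.6, 243.9]]
0.022 0.0025 [[259.9, 202.9], [250.8, 202.9], [259.8, 240.1], [250.9, 240.1]]
0.022 0.005 [[264.5, 202.9], [246.2, 202.9], [264.3, 240.1], [246.5, 240.1]]
0.022 0.007 [[268.2, 202.9], [242.5, 202.9], [267.8, 240.1], [243.0, 240.1]]
[255.19030239 246.75738389]
```

View pics/w6.png

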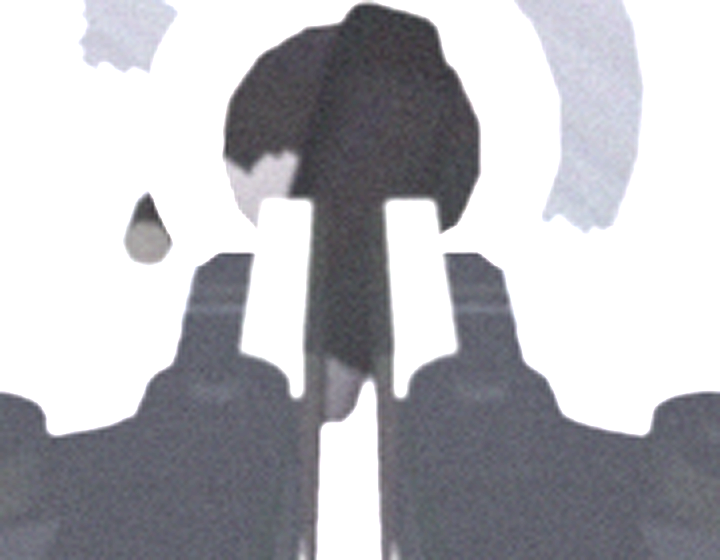

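Request:
move_arm([
  [0, 0, 0, 0, 4],
  [0, 0, 0, 5, 4],
  [0, 0, 0, 10, 4],
  [0, 0, 0, 10, 4],
])

```text
t: 5.03
tool_pos: [0.596, 0.0589, 0.1237]
tool_rot: [-1.672, -2.66, 0.0]
contact_force: [0.1, -0.6, -0.6]
opening: 0.0398
```

```bash
cat > lk2.py <<'E'
from h import *
import sys
o,R=st()
d=get_image("wrist"); im=d["image"][150:320,160:360,::-1].astype(float)*2.5
cv2.imwrite(f"pics/{sys.argv[1]}.png",cv2.resize(np.clip(im,0,255).astype(np.uint8),None,fx=3.5,fy=3.5,interpolation=cv2.INTER_CUBIC))
E
python3 lk2.py w7; python3 - <<'E'
from h import *
d=get_image("scene"); im=d["image"][150:265,200:315,::-1].astype(float)*2.2
cv2.imwrite("pics/s7.png",cv2.resize(np.clip(im,0,255).astype(np.uint8),None,fx=5,fy=5,interpolation=cv2.INTER_CUBIC))
E
```

```text
t 5.03 pos [0.596  0.0589 0.1237] xyaw 115.69 zax [-0.  0. -1.] q [-0.026  0.066  1.759  0.     1.317 -0.474] F [ 0.08 -0.65 -0.62] M [-0.011  0.037  0.013] op 0.0398
```

View pics/w7.png

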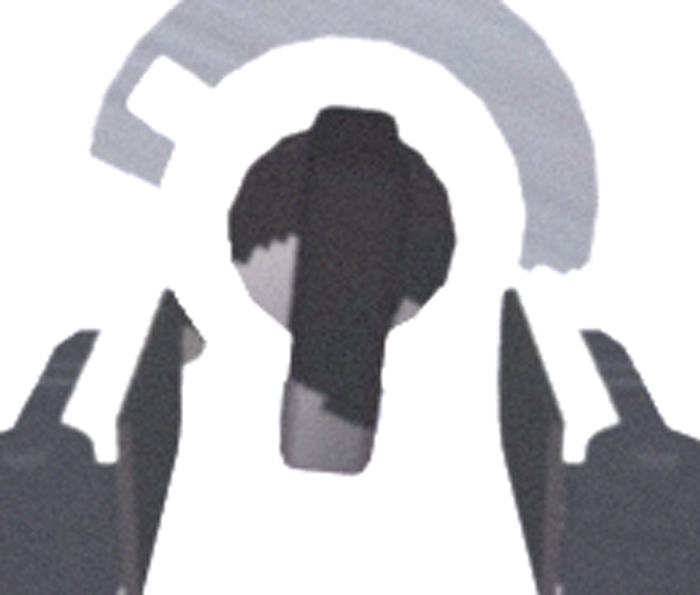

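View pics/s7.png

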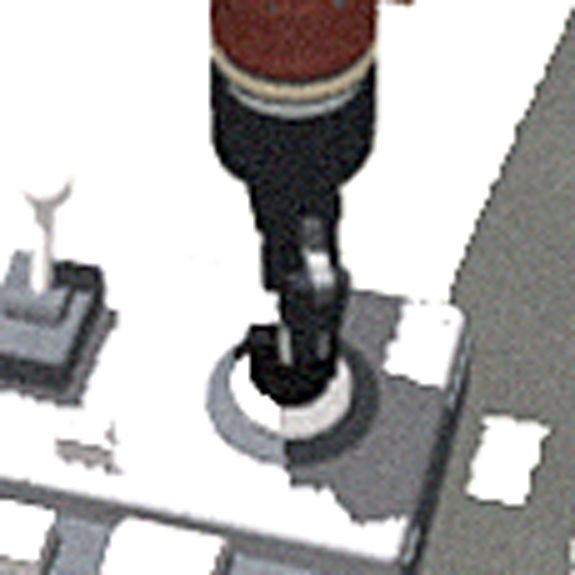

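Request:
move_arm([
  [0, 0, 0.4, 4.5, 4],
  [0, 0, 0.7, 4.5, 4],
])

```text
t: 5.38
tool_pos: [0.596, 0.0589, 0.1165]
tool_rot: [-1.774, -2.593, 0.0]
contact_force: [0.2, -0.1, -0.5]
opening: 0.0402
```

```bash
python3 lk2.py w8;
```

```text
t 5.38 pos [0.596  0.0589 0.1165] xyaw 111.25 zax [-1.e-04 -0.e+00 -1.e+00] q [-0.026  0.073  1.764 -0.     1.305 -0.397] F [ 0.24 -0.11 -0.53] M [-0.008 -0.006 -0.024] op 0.0402
```

View pics/w8.png

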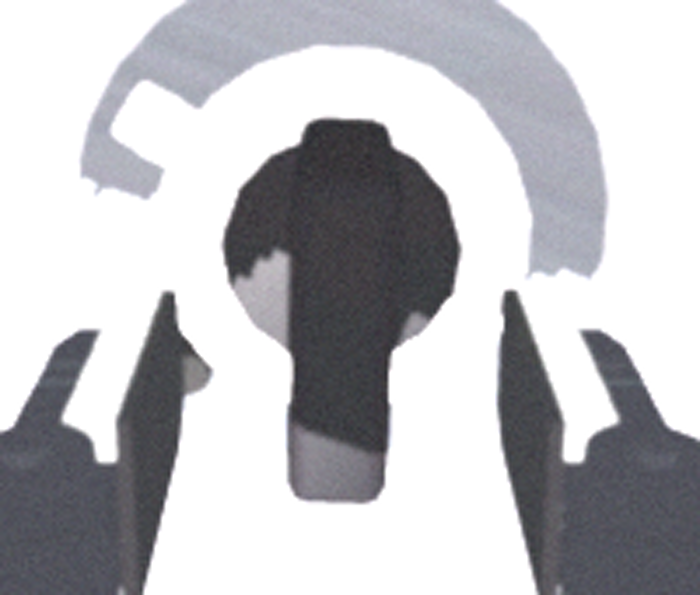

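Request:
move_arm([
  [0, 0, 0.4, 0, 4],
  [0, 0, 0.8, 0, 4],
])

```text
t: 5.68
tool_pos: [0.596, 0.0589, 0.1085]
tool_rot: [1.775, 2.592, 0.0]
contact_force: [0.2, -0.6, -0.6]
opening: 0.0399
```

```bash
python3 lk2.py w9;
```

```text
t 5.67 pos [0.596  0.0589 0.1085] xyaw 111.2 zax [ 1.e-04  1.e-04 -1.e+00] q [-0.026  0.081  1.769  0.     1.291 -0.396] F [ 0.25 -0.56 -0.61] M [0.01  0.02  0.014] op 0.0399
```

View pics/w9.png

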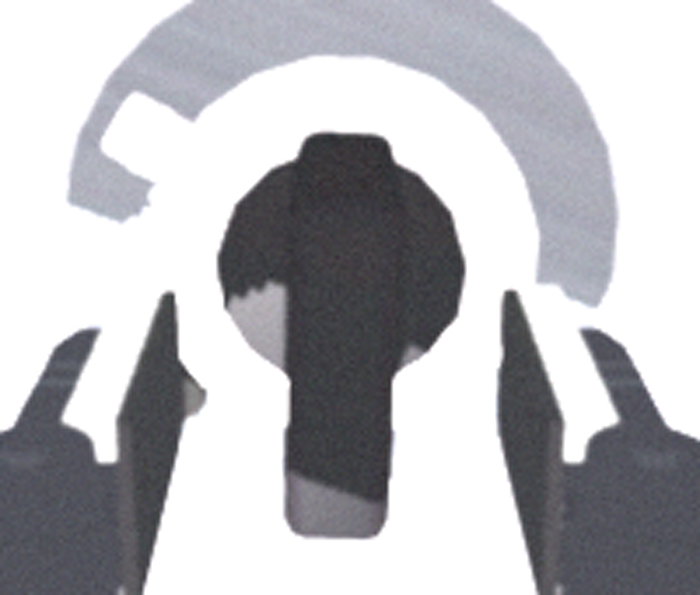

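Request:
move_arm([
  [0, 0, 0, 0, 1.2],
  [0, 0, 0, 0, 0.9],
  [0, 0, 0, 0, 0.9],
], newtons=50)

```text
t: 6.1
tool_pos: [0.5962, 0.0591, 0.1089]
tool_rot: [1.775, 2.592, 0.001]
contact_force: [-0.4, 0.7, 0.3]
opening: 0.0124
```

```bash
python3 lk2.py w10;
```

```text
t 6.1 pos [0.5962 0.0591 0.1089] xyaw 111.17 zax [ 4.e-04  3.e-04 -1.e+00] q [-0.026  0.081  1.769  0.     1.291 -0.395] F [-0.42  0.66  0.28] M [ 0.17  -0.008  0.021] op 0.0124
```

View pics/w10.png

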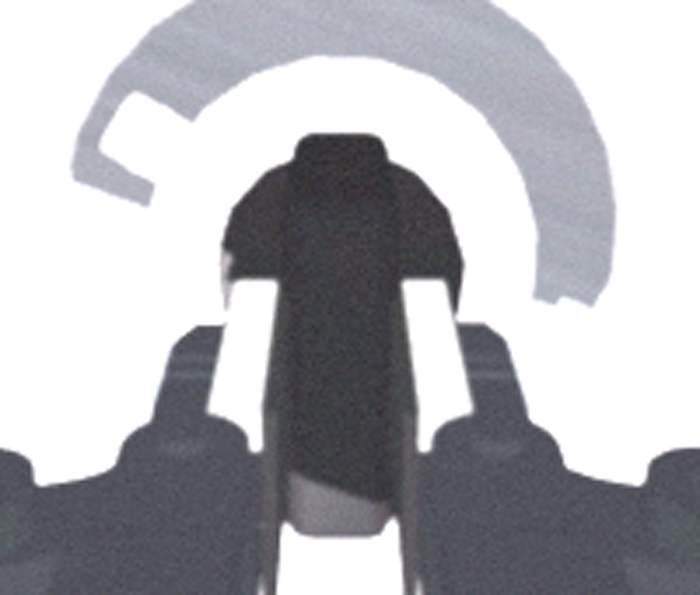

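Request:
move_arm([
  [0, 0, 0, 0, 2.8],
  [0, 0, 0.4, 0, 2.8],
  [0, 0, 0.8, 0, 2.8],
  [0, 0, 0.8, 0, 0.9],
  [0, 0, 0.8, 0, 0.9],
])

```text
t: 6.78
tool_pos: [0.5959, 0.0591, 0.1001]
tool_rot: [-1.776, -2.591, -0.0]
contact_force: [1.8, 0.5, -4.5]
opening: 0.0127
```

Request:
move_arm([
  [0, 0, 0, 0, 0.9],
])

```text
t: 6.9
tool_pos: [0.5959, 0.0591, 0.1001]
tool_rot: [-1.775, -2.591, -0.0]
contact_force: [3.8, 0.5, -5.2]
opening: 0.0126
```

```bash
python3 lk2.py w11;
```

```text
t 6.9 pos [0.5959 0.0591 0.1001] xyaw 111.17 zax [-2.e-04  3.e-04 -1.e+00] q [-0.026  0.09   1.775  0.     1.277 -0.395] F [ 3.81  0.54 -5.24] M [ 0.167 -0.374 -0.035] op 0.0126
```

View pics/w11.png

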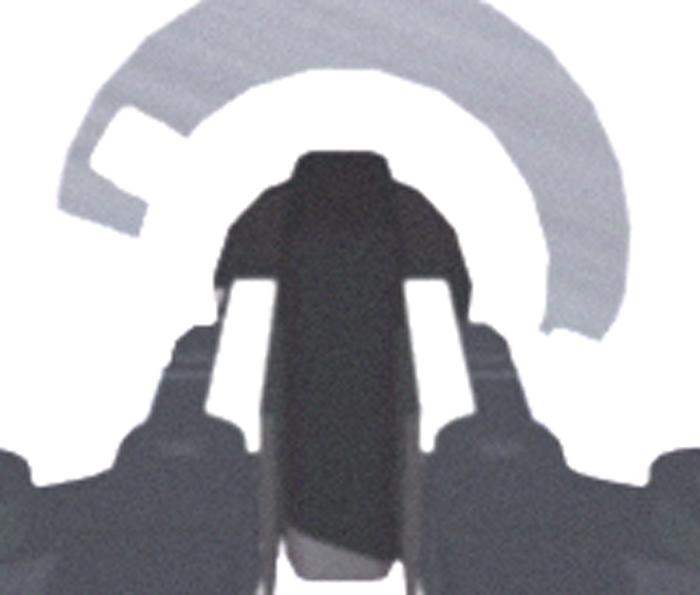

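Request:
move_arm([
  [0, 0, 0, -3, 0.9],
  [0, 0, 0, -6, 0.9],
  [0, 0, 0, -9, 0.9],
])

```text
t: 7.32
tool_pos: [0.5959, 0.059, 0.1001]
tool_rot: [-1.564, -2.724, -0.0]
contact_force: [3.5, 0.7, -5.4]
opening: 0.0129
```

```bash
python3 lk2.py w12;
```

```text
t 7.33 pos [0.5959 0.059  0.1001] xyaw 120.26 zax [-1.e-04  3.e-04 -1.e+00] q [-0.026  0.09   1.775  0.     1.277 -0.554] F [ 3.55  0.72 -5.39] M [ 0.155 -0.489  0.005] op 0.0129
```

View pics/w12.png

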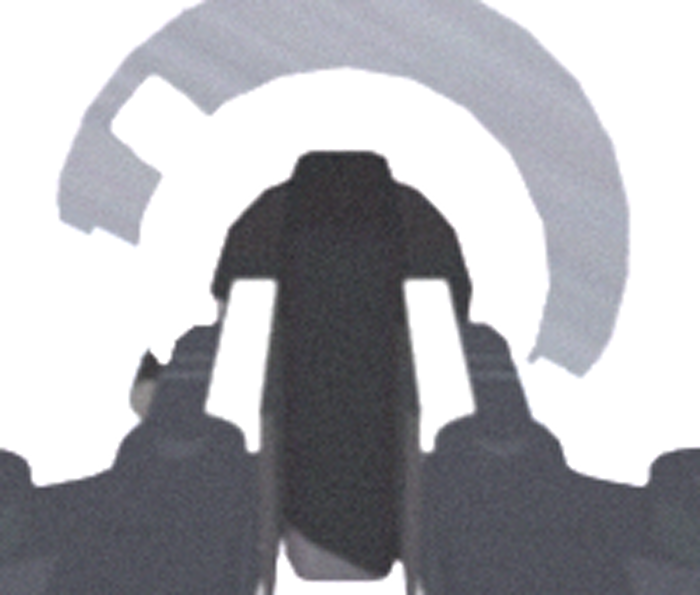

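Request:
move_arm([
  [0, 0, 0, -3, 0.9],
  [0, 0, 0, -6, 0.9],
  [0, 0, 0, -9, 0.9],
])

```text
t: 7.75
tool_pos: [0.596, 0.059, 0.1001]
tool_rot: [-1.347, -2.838, -0.0]
contact_force: [4.0, 1.3, -5.9]
opening: 0.0128
```

```bash
python3 -c "
from h import *
st()"
```

```text
t 7.75 pos [0.596  0.059  0.1001] xyaw 129.22 zax [ 0.e+00  3.e-04 -1.e+00] q [-0.026  0.09   1.775  0.     1.277 -0.71 ] F [ 3.97  1.28 -5.89] M [ 0.128 -0.502 -0.049] op 0.0128
```

Request:
move_arm([
  [0, 0, 0, -3, 0.9],
  [0, 0, 0, -6, 0.9],
])

```text
t: 8.0
tool_pos: [0.596, 0.059, 0.1001]
tool_rot: [-1.198, -2.904, -0.001]
contact_force: [3.2, 1.5, -6.6]
opening: 0.0127
```

```bash
python3 lk2.py w13;
```

```text
t 8.0 pos [0.596  0.059  0.1001] xyaw 135.18 zax [ 1.e-04  4.e-04 -1.e+00] q [-0.026  0.09   1.775  0.     1.276 -0.814] F [ 3.17  1.49 -6.6 ] M [ 0.189 -0.591 -0.131] op 0.0127
```

View pics/w13.png

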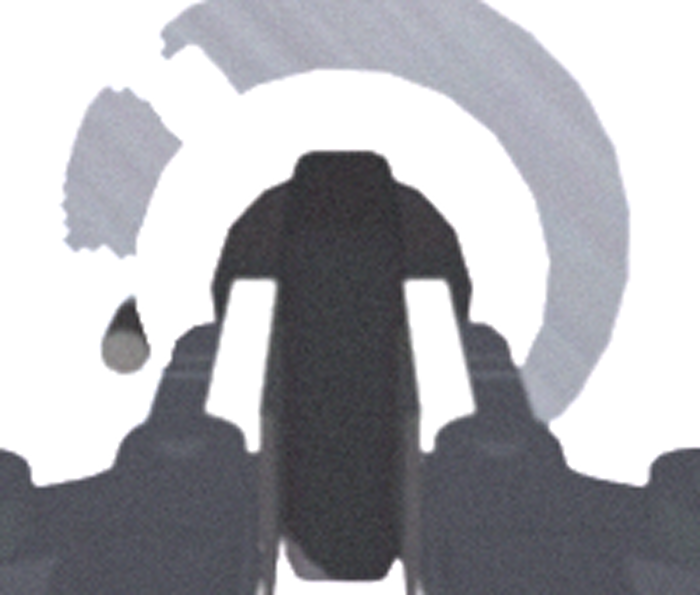

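Request:
move_arm([
  [0, 0, 0, -3, 0.9],
  [0, 0, 0, -6, 0.9],
])

```text
t: 8.3
tool_pos: [0.596, 0.0591, 0.1001]
tool_rot: [1.044, 2.963, 0.001]
contact_force: [4.9, 1.4, -5.9]
opening: 0.0127
```

```bash
python3 -c "
from h import *
st()"
```

```text
t 8.3 pos [0.596  0.0591 0.1001] xyaw 141.18 zax [ 2.e-04  3.e-04 -1.e+00] q [-0.026  0.09   1.775  0.     1.276 -0.919] F [ 4.86  1.41 -5.85] M [ 0.189 -0.611 -0.021] op 0.0127
```

Request:
move_arm([
  [0, 0, 0, -3, 0.9],
  [0, 0, 0, -6, 0.9],
])

```text
t: 8.55
tool_pos: [0.596, 0.0591, 0.1001]
tool_rot: [0.887, 3.014, 0.0]
contact_force: [4.1, 1.8, -6.5]
opening: 0.0125
```

```bash
python3 -c "
from h import *
st()"
```

```text
t 8.55 pos [0.596  0.0591 0.1001] xyaw 147.2 zax [ 1.e-04  3.e-04 -1.e+00] q [-0.026  0.09   1.775  0.     1.276 -1.024] F [ 4.08  1.75 -6.48] M [ 0.148 -0.636 -0.017] op 0.0125
```

Request:
move_arm([
  [0, 0, 0, -3, 0.9],
  [0, 0, 0, -6, 0.9],
])

```text
t: 8.8
tool_pos: [0.596, 0.0591, 0.1001]
tool_rot: [0.729, 3.056, 0.001]
contact_force: [3.4, 1.4, -7.7]
opening: 0.0131
```

```bash
python3 lk2.py w14;
```

```text
t 8.8 pos [0.596  0.0591 0.1001] xyaw 153.15 zax [ 2.e-04  4.e-04 -1.e+00] q [-0.026  0.09   1.775  0.     1.276 -1.128] F [ 3.42  1.39 -7.72] M [ 0.145 -0.668 -0.296] op 0.0131
```

View pics/w14.png

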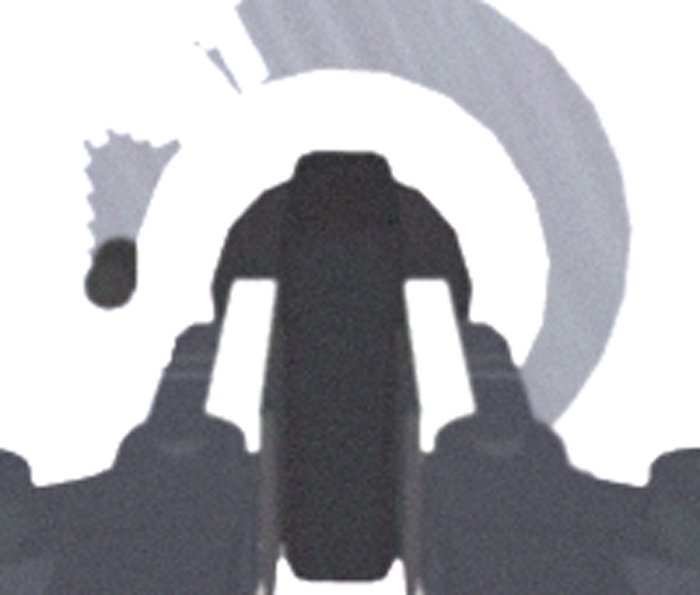

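```bash
sed -i 's/\*2.5/*float(sys.argv[2])/; s/150:320,160:360/110:320,160:360/' lk2.py; python3 lk2.py w15 0.9
```

```text
t 8.85 pos [0.596  0.0591 0.1002] xyaw 153.22 zax [ 3.e-04  4.e-04 -1.e+00] q [-0.026  0.09   1.775  0.     1.276 -1.129] F [ 4.57  0.32 -6.6 ] M [ 0.185 -0.701 -0.149] op 0.0128
```

View pics/w15.png

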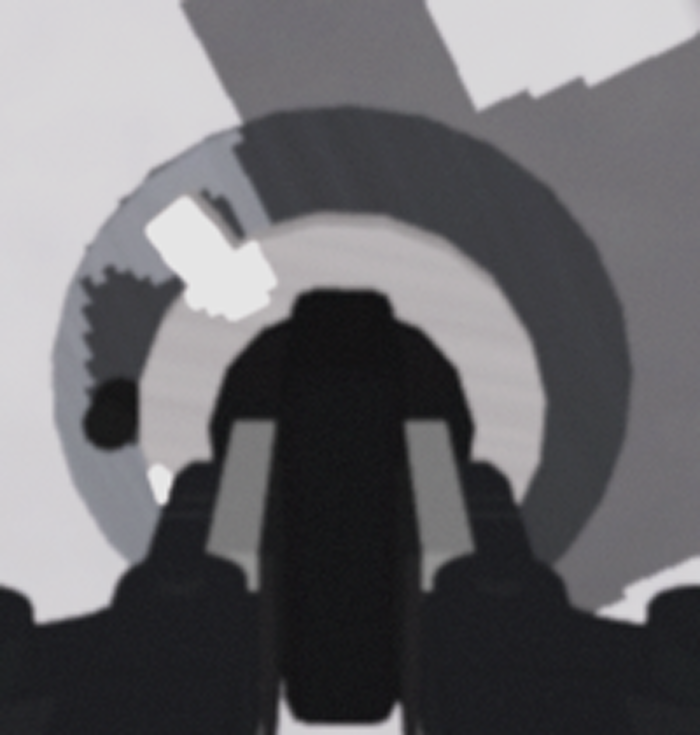

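```bash
cat > ang.py <<'E'
from h import *
import sys
# usage: lug u v post u v  (lk2 crop px)
d=get_image("wrist"); a=list(map(float,sys.argv[1:]))
f=lambda u,v,z:ray(d,160+(u+.5)/3.5-.5,110+(v+.5)/3.5-.5,z)
for i in range(0,len(a),2):
    v=f(a[i],a[i+1],.092)-np.array([.596,.0595,.092]); print(np.linalg.norm(v).round(4),np.degrees(np.arctan2(v[1],v[0])).round(1)%360)
E
python3 ang.py 180 222 112 414
```

```text
0.0373 188.8
0.0328 240.7
```

Request:
move_arm([
  [0, 0, 0, -3, 0.9],
  [0, 0, 0, -6, 0.9],
  [0, 0, 0, -9, 0.9],
  [0, 0, 0, -12, 0.9],
])

```text
t: 9.45
tool_pos: [0.596, 0.0591, 0.1001]
tool_rot: [0.405, 3.115, 0.0]
contact_force: [5.1, 2.4, -7.3]
opening: 0.0128
```

```bash
python3 -c "
from h import *
st()"
```

```text
t 9.45 pos [0.596  0.0591 0.1001] xyaw 165.2 zax [ 2.e-04  3.e-04 -1.e+00] q [-0.026  0.09   1.775  0.     1.276 -1.338] F [ 5.13  2.42 -7.33] M [ 0.243 -0.831 -0.034] op 0.0128
```

Request:
move_arm([
  [0, 0, 0, -3, 0.9],
  [0, 0, 0, -6, 0.9],
  [0, 0, 0, -9, 0.9],
  [0, 0, 0, -12, 0.9],
])

```text
t: 9.95
tool_pos: [0.5961, 0.0591, 0.1001]
tool_rot: [0.078, 3.14, 0.001]
contact_force: [4.6, 1.6, -7.4]
opening: 0.0129
```

```bash
python3 lk2.py w16 0.9
```

```text
t 9.95 pos [0.5961 0.0591 0.1001] xyaw 177.17 zax [ 4.e-04  5.e-04 -1.e+00] q [-0.026  0.09   1.775  0.     1.276 -1.547] F [ 4.59  1.64 -7.4 ] M [ 0.24  -0.857 -0.172] op 0.0129
```

View pics/w16.png

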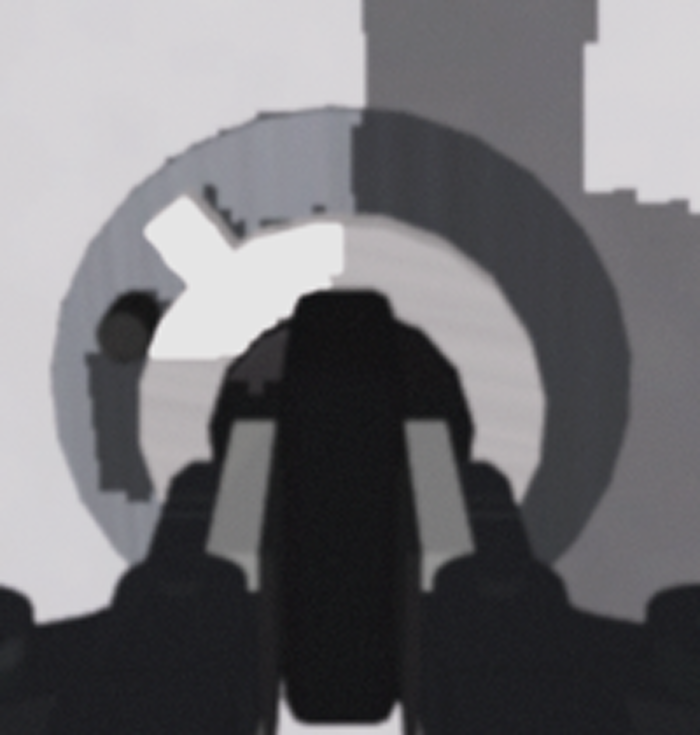

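```bash
python3 ang.py 178 222 126 330
```

```text
0.0371 213.5
0.0331 242.3
```

Request:
move_arm([
  [0, 0, 0, -3, 0.9],
  [0, 0, 0, -6, 0.9],
  [0, 0, 0, -9, 0.9],
  [0, 0, 0, -12, 0.9],
])

```text
t: 10.55
tool_pos: [0.5961, 0.0591, 0.1001]
tool_rot: [-0.252, 3.131, 0.001]
contact_force: [4.7, 1.7, -8.7]
opening: 0.0127
```

```bash
python3 lk2.py w17 0.9
```

```text
t 10.55 pos [0.5961 0.0591 0.1001] xyaw -170.8 zax [ 4.e-04  4.e-04 -1.e+00] q [-0.025  0.09   1.775  0.     1.276 -1.757] F [ 4.69  1.73 -8.72] M [ 0.245 -0.918  0.018] op 0.0127
```

View pics/w17.png

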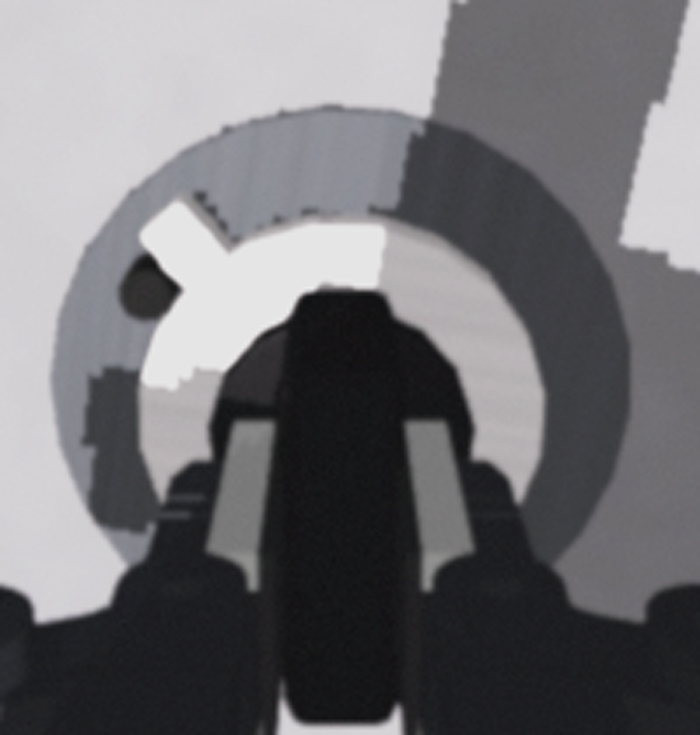

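Request:
move_arm([
  [0, 0, 0, -1.5, 0.9],
  [0, 0, 0, -3, 0.9],
])

```text
t: 10.85
tool_pos: [0.5961, 0.0592, 0.1001]
tool_rot: [-0.331, 3.124, 0.001]
contact_force: [5.7, 2.1, -9.0]
opening: 0.0129
```

```bash
python3 -c "
from h import *
st()"
```

```text
t 10.85 pos [0.5961 0.0592 0.1001] xyaw -167.9 zax [ 4.e-04  6.e-04 -1.e+00] q [-2.600e-02  9.000e-02  1.775e+00  1.000e-03  1.276e+00 -1.808e+00] F [ 5.71  2.07 -8.97] M [ 0.236 -0.92  -0.301] op 0.0129
```

Request:
move_arm([
  [0, 0, 0, -1, 0.9],
  [0, 0, 0, -2, 0.9],
])

```text
t: 11.1
tool_pos: [0.5961, 0.0592, 0.1002]
tool_rot: [-0.384, 3.117, 0.001]
contact_force: [4.6, 2.8, -8.2]
opening: 0.013
```

```bash
python3 -c "
from h import *
st()"
```

```text
t 11.1 pos [0.5961 0.0592 0.1002] xyaw -165.94 zax [ 4.e-04  8.e-04 -1.e+00] q [-2.600e-02  9.000e-02  1.775e+00  1.000e-03  1.276e+00 -1.842e+00] F [ 4.62  2.77 -8.19] M [ 0.234 -0.883 -0.454] op 0.013
```

Request:
move_arm([
  [0, 0, 0, -0.4, 0.9],
  [0, 0, 0, -0.8, 0.9],
])

```text
t: 11.35
tool_pos: [0.5961, 0.0592, 0.1001]
tool_rot: [-0.405, 3.115, 0.001]
contact_force: [3.8, 0.9, -8.1]
opening: 0.013
```

```bash
python3 lk2.py w18 0.9
```

```text
t 11.35 pos [0.5961 0.0592 0.1001] xyaw -165.18 zax [ 3.e-04  9.e-04 -1.e+00] q [-2.600e-02  9.000e-02  1.775e+00  1.000e-03  1.276e+00 -1.855e+00] F [ 3.77  0.88 -8.1 ] M [ 0.263 -0.922 -0.442] op 0.013
```

View pics/w18.png

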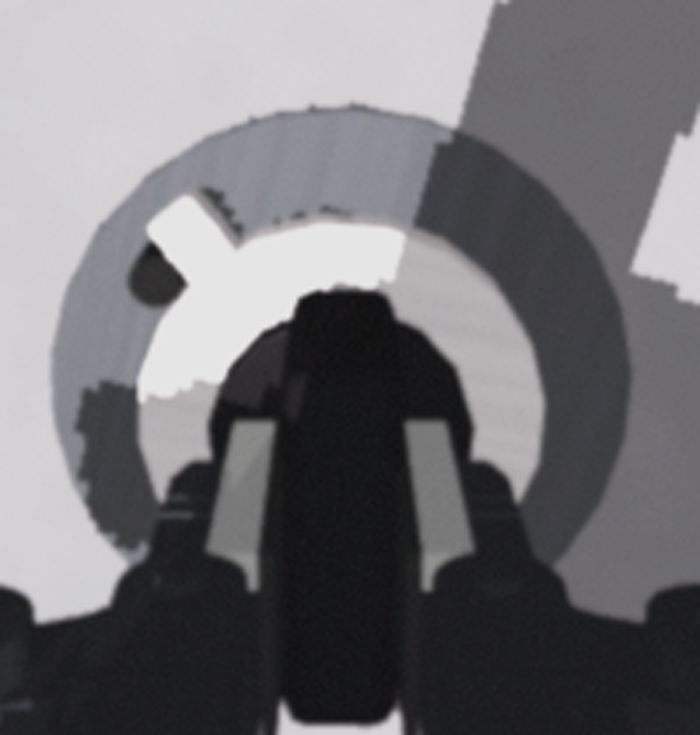

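Request:
move_arm([
  [0, 0, 0, -0.5, 0.9],
  [0, 0, 0, -1, 0.9],
])

```text
t: 11.65
tool_pos: [0.5961, 0.0592, 0.1002]
tool_rot: [-0.432, 3.111, 0.001]
contact_force: [4.2, 2.0, -7.6]
opening: 0.0128
```

```bash
python3 -c "
from h import *
st()
print([get_image('wrist') and sensors.get_obs()['wrist_torque'][2].round(3) for i in range(3)])"
```

```text
t 11.65 pos [0.5961 0.0592 0.1002] xyaw -164.18 zax [ 4.e-04  9.e-04 -1.e+00] q [-2.600e-02  9.000e-02  1.775e+00  1.000e-03  1.276e+00 -1.873e+00] F [ 4.22  1.98 -7.61] M [ 0.294 -0.884 -0.614] op 0.0128
[np.float64(-0.564), np.float64(-0.576), np.float64(-0.461)]
```

```bash
python3 ang.py 180 218 158 278 
```

```text
0.0371 231.3
0.033 245.2
```

Request:
move_arm([
  [0, 0, 0, 3, 0.9],
  [0, 0, 0, 6, 0.9],
  [0, 0, 0, 9, 0.9],
  [0, 0, 0, 12, 0.9],
  [0, 0, 0, 15, 0.9],
])

```text
t: 12.48
tool_pos: [0.5961, 0.0591, 0.1001]
tool_rot: [-0.022, 3.141, 0.001]
contact_force: [4.2, 1.8, -8.0]
opening: 0.0128
```

```bash
python3 lk2.py w19 0.9
```

```text
t 12.47 pos [0.5961 0.0591 0.1001] xyaw -179.2 zax [ 3.e-04  4.e-04 -1.e+00] q [-0.026  0.09   1.775  0.     1.276 -1.61 ] F [ 4.22  1.76 -7.98] M [ 0.252 -0.845  0.005] op 0.0128
```

View pics/w19.png

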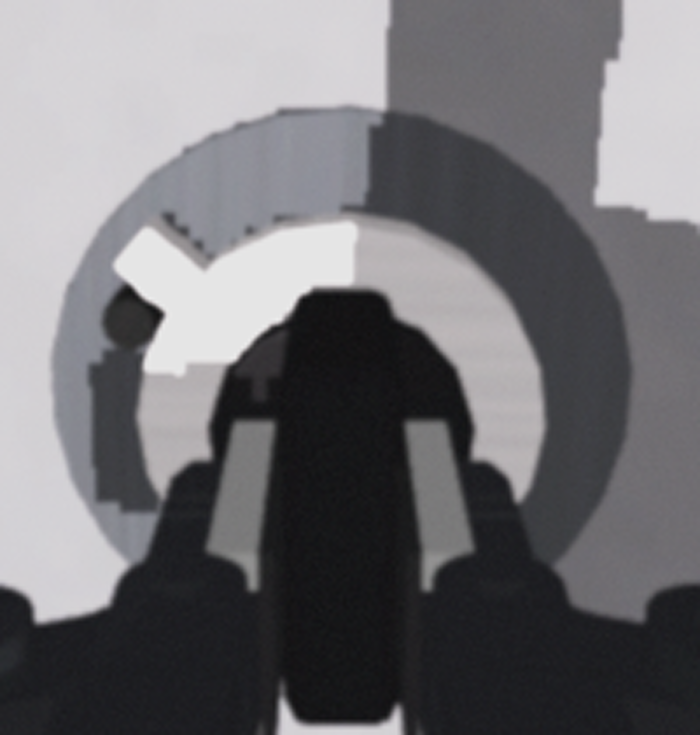

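```bash
python3 ang.py 150 253 130 316 
```

```text
0.0363 226.5
0.0334 242.1
```

Request:
move_arm([
  [0, 0, 0, 3, 0.9],
  [0, 0, 0, 6, 0.9],
  [0, 0, 0, 9, 0.9],
])

```text
t: 12.95
tool_pos: [0.5961, 0.0591, 0.1001]
tool_rot: [0.225, 3.133, 0.001]
contact_force: [5.0, 2.2, -8.2]
opening: 0.0127
```

```bash
python3 -c "
from h import *
st()"
```

```text
t 12.95 pos [0.5961 0.0591 0.1001] xyaw 171.8 zax [ 3.e-04  3.e-04 -1.e+00] q [-0.026  0.09   1.775  0.     1.276 -1.453] F [ 4.97  2.2  -8.15] M [ 0.256 -0.863  0.038] op 0.0127
```

Request:
move_arm([
  [0, 0, 0, 2.5, 0.9],
  [0, 0, 0, 5, 0.9],
])

```text
t: 13.2
tool_pos: [0.596, 0.0591, 0.1001]
tool_rot: [0.36, 3.121, 0.0]
contact_force: [4.3, 1.2, -7.7]
opening: 0.0128
```

```bash
python3 lk2.py w20 0.9
```

```text
t 13.2 pos [0.596  0.0591 0.1001] xyaw 166.82 zax [ 2.e-04  2.e-04 -1.e+00] q [-0.026  0.09   1.775  0.     1.276 -1.366] F [ 4.31  1.17 -7.7 ] M [ 0.2   -0.851  0.229] op 0.0128
```

View pics/w20.png

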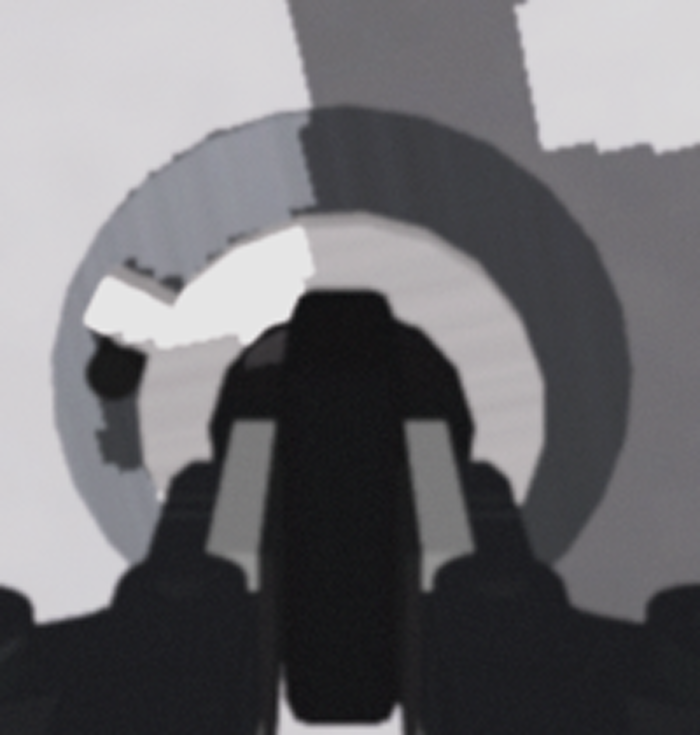

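Request:
move_arm([
  [0, 0, 0, 3, 0.9],
  [0, 0, 0, 6, 0.9],
  [0, 0, 0, 9, 0.9],
  [0, 0, 0, 12, 0.9],
])

```text
t: 13.75
tool_pos: [0.596, 0.0591, 0.1001]
tool_rot: [0.685, 3.066, 0.0]
contact_force: [4.9, 1.4, -7.8]
opening: 0.0125
```

```bash
python3 lk2.py w21 0.9
```

```text
t 13.75 pos [0.596  0.0591 0.1001] xyaw 154.8 zax [ 1.e-04  2.e-04 -1.e+00] q [-0.026  0.09   1.775  0.     1.276 -1.157] F [ 4.88  1.36 -7.78] M [ 0.168 -0.805 -0.047] op 0.0125
```

Request:
move_arm([
  [0, 0, 0, 3, 0.9],
  [0, 0, 0, 6, 0.9],
  [0, 0, 0, 9, 0.9],
  [0, 0, 0, 12, 0.9],
])

```text
t: 14.3
tool_pos: [0.596, 0.059, 0.1001]
tool_rot: [-1.0, -2.978, -0.0]
contact_force: [5.2, 1.5, -7.8]
opening: 0.0126
```

```bash
python3 lk2.py w22 0.9
```

```text
t 14.3 pos [0.596  0.059  0.1001] xyaw 142.87 zax [-0.e+00  1.e-04 -1.e+00] q [-0.026  0.09   1.775  0.     1.277 -0.948] F [ 5.19  1.47 -7.78] M [ 0.266 -0.749  0.159] op 0.0126
```

View pics/w22.png

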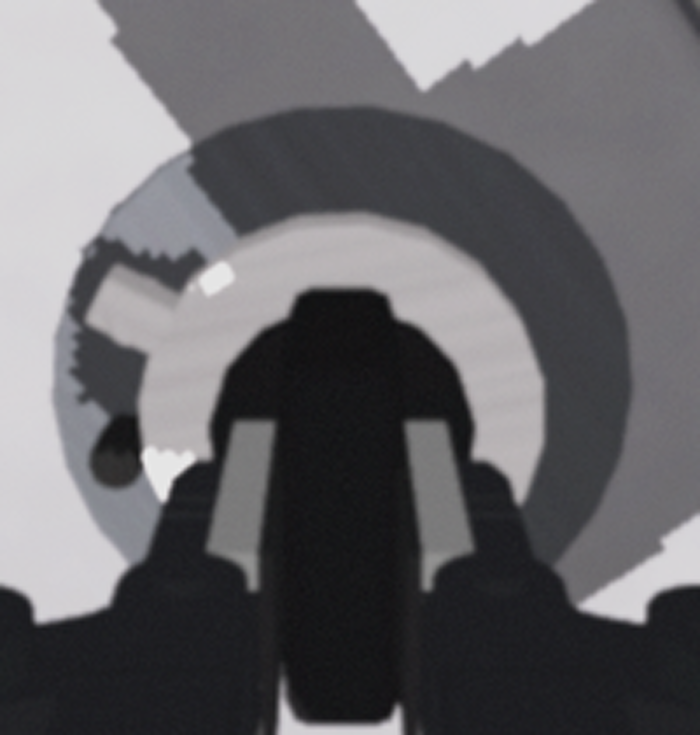

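```bash
python3 ang.py 115 298 117 465
```

```text
0.037 201.4
0.0332 244.4
```

Request:
move_arm([
  [0, 0, 0, 3, 0.9],
  [0, 0, 0, 6, 0.9],
  [0, 0, 0, 9, 0.9],
  [0, 0, 0, 12, 0.9],
])

```text
t: 14.9
tool_pos: [0.5959, 0.059, 0.1002]
tool_rot: [-1.306, -2.857, -0.0]
contact_force: [4.9, 1.0, -8.2]
opening: 0.0129
```

```bash
python3 -c "
from h import *
st()"
```

```text
t 14.9 pos [0.5959 0.059  0.1002] xyaw 130.87 zax [-1.e-04  2.e-04 -1.e+00] q [-0.026  0.09   1.775  0.     1.277 -0.739] F [ 4.87  0.97 -8.2 ] M [ 0.234 -0.781 -0.022] op 0.0129
```

Request:
move_arm([
  [0, 0, 0, 3, 0.9],
  [0, 0, 0, 6, 0.9],
  [0, 0, 0, 9, 0.9],
  [0, 0, 0, 12, 0.9],
])

```text
t: 15.4
tool_pos: [0.5959, 0.059, 0.1002]
tool_rot: [-1.597, -2.705, -0.0]
contact_force: [5.3, 2.1, -8.0]
opening: 0.0129
```

```bash
python3 lk2.py w23 0.9
```

```text
t 15.4 pos [0.5959 0.059  0.1002] xyaw 118.89 zax [-2.e-04  1.e-04 -1.e+00] q [-0.026  0.09   1.775  0.     1.277 -0.53 ] F [ 5.31  2.11 -7.96] M [ 0.231 -0.78   0.07 ] op 0.0129
```

View pics/w23.png

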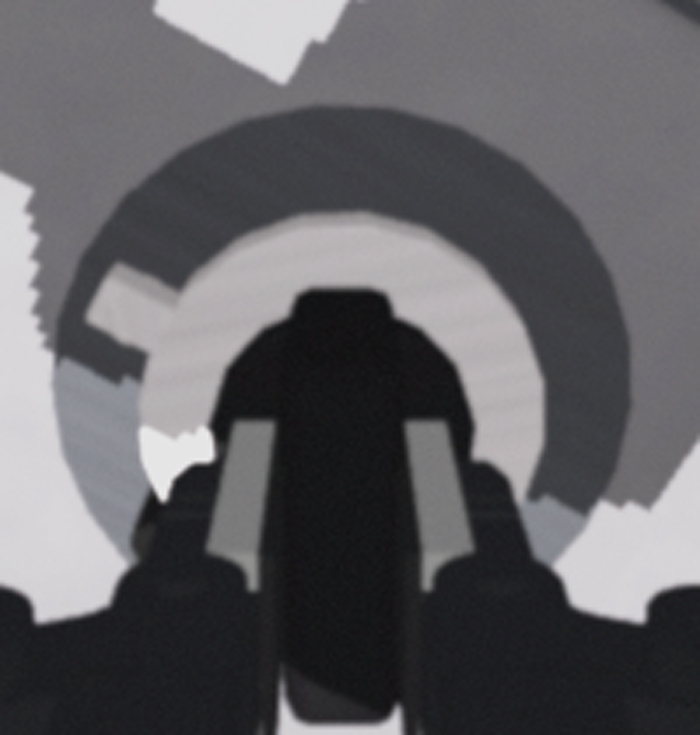

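Request:
move_arm([
  [0, 0, 0, 3, 0.9],
  [0, 0, 0, 6, 0.9],
  [0, 0, 0, 9, 0.9],
])

```text
t: 15.82
tool_pos: [0.5958, 0.0591, 0.1001]
tool_rot: [-1.804, -2.572, 0.0]
contact_force: [5.1, 2.1, -8.4]
opening: 0.0128
```

```bash
python3 lk2.py w24 0.9
```

```text
t 15.82 pos [0.5958 0.0591 0.1001] xyaw 109.91 zax [-4.e-04  3.e-04 -1.e+00] q [-0.026  0.09   1.775  0.     1.277 -0.373] F [ 5.09  2.07 -8.45] M [ 0.316 -0.821 -0.045] op 0.0128
```

Request:
move_arm([
  [0, 0, 0, 3, 0.9],
  [0, 0, 0, 6, 0.9],
])

```text
t: 16.12
tool_pos: [0.5958, 0.059, 0.1002]
tool_rot: [-1.934, -2.475, 0.0]
contact_force: [4.5, 2.0, -8.1]
opening: 0.0132
```

```bash
python3 lk2.py w25 0.9
```

```text
t 16.12 pos [0.5958 0.059  0.1002] xyaw 103.99 zax [-4.e-04  1.e-04 -1.e+00] q [-0.026  0.09   1.775  0.     1.277 -0.27 ] F [ 4.54  2.05 -8.08] M [ 0.29  -0.734  0.281] op 0.0132
```

View pics/w24.png

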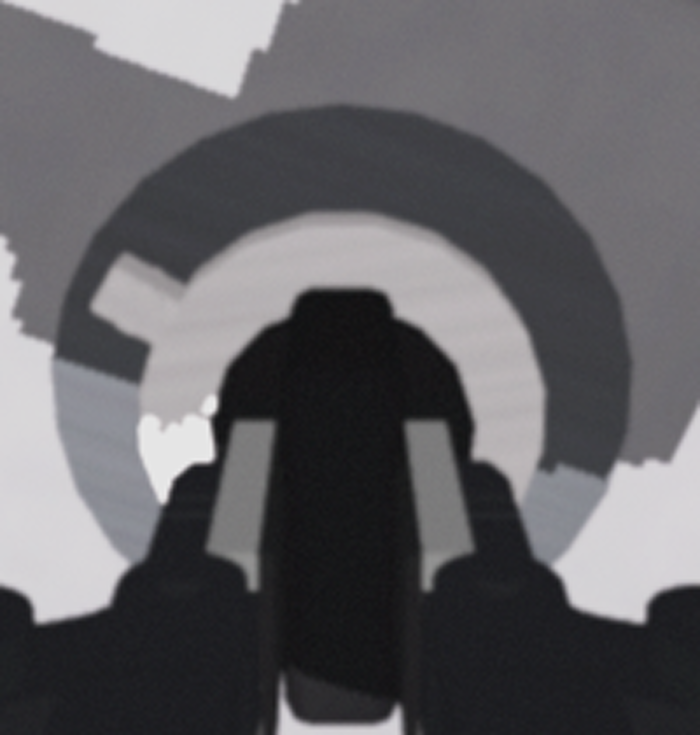

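View pics/w25.png

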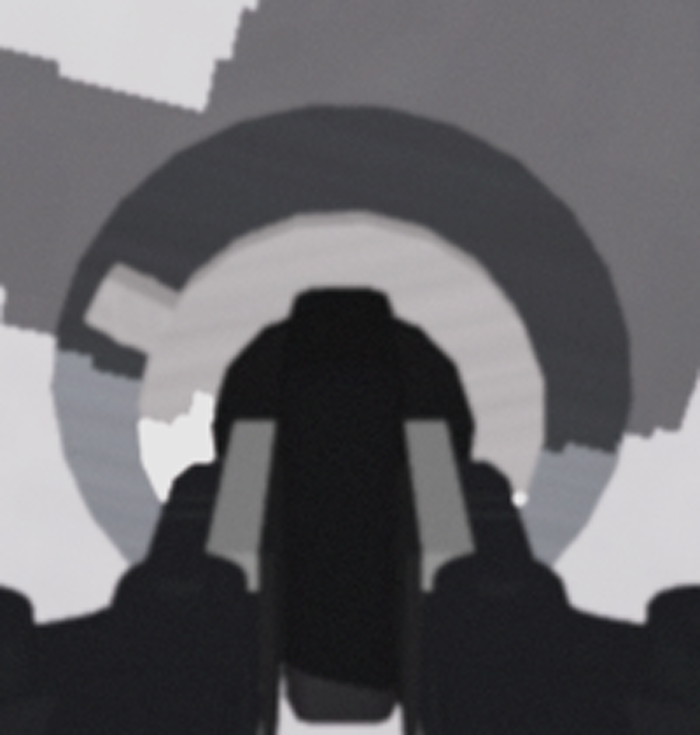

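Request:
move_arm([
  [0, 0, 0, 3, 0.9],
  [0, 0, 0, 6, 0.9],
  [0, 0, 0, 9, 0.9],
  [0, 0, 0, 11, 0.9],
  [0, 0, 0, 11, 0.9],
])

```text
t: 16.8
tool_pos: [0.5957, 0.0591, 0.1001]
tool_rot: [-2.162, -2.278, 0.0]
contact_force: [4.7, 1.4, -9.6]
opening: 0.0129
```

```bash
python3 lk2.py w26 0.9
```

```text
t 16.8 pos [0.5957 0.0591 0.1001] xyaw 93.0 zax [-6.e-04  3.e-04 -1.e+00] q [-0.026  0.09   1.775  0.     1.277 -0.078] F [ 4.73  1.35 -9.57] M [ 0.33  -0.713 -0.001] op 0.0129
```

View pics/w26.png

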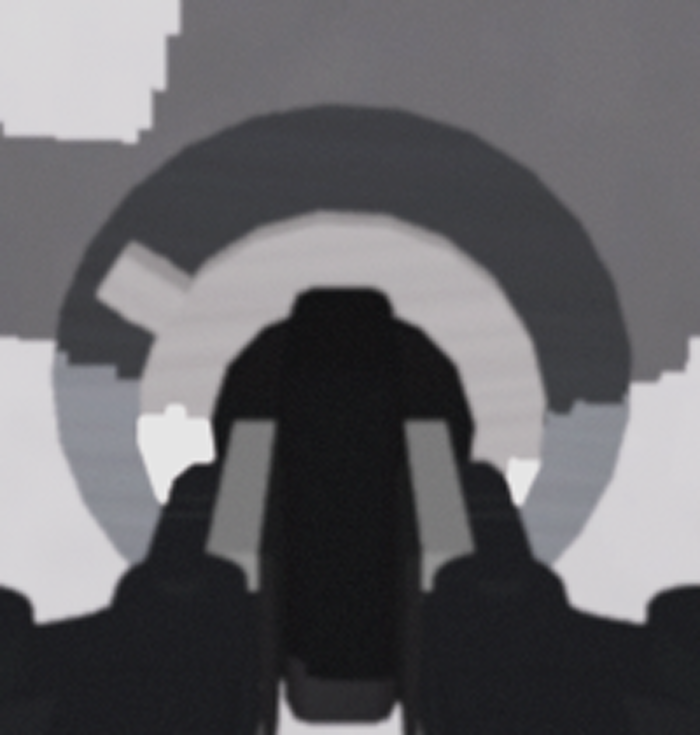

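```bash
python3 ang.py 127 278
```

```text
0.0379 146.5
```

Request:
move_arm([
  [0, 0, 0, 0, 2],
  [0, 0, 0, 0, 3.5],
  [0, 0, 0, 0, 4],
  [0, 0, -3, 0, 4],
  [0, 0, -7, 0, 4],
])

```text
t: 17.52
tool_pos: [0.595, 0.0588, 0.1704]
tool_rot: [-2.162, -2.277, 0.004]
contact_force: [0.4, 0.3, -0.1]
opening: 0.0401
```

```bash
python3 - <<'E'
from h import *
o,R=st()
E
```

```text
t 17.52 pos [0.595  0.0588 0.1704] xyaw 92.97 zax [-3.1e-03 -1.0e-04 -1.0e+00] q [-0.026  0.023  1.721 -0.     1.4   -0.078] F [ 0.41  0.29 -0.06] M [ 0.037 -0.005  0.035] op 0.0401
```

Request:
move_arm([
  [0, 0, -4, 0, 4],
  [0, 0, -7, 0, 4],
])

```text
t: 17.77
tool_pos: [0.5965, 0.0588, 0.2436]
tool_rot: [2.162, 2.277, 0.002]
contact_force: [0.4, 0.9, -0.3]
opening: 0.0399
```

```bash
python3 - <<'E'
from h import *
o,R=st()
d=get_image("wrist"); cv2.imwrite("pics/w27.png",cv2.resize(d["image"][:,:,::-1],None,fx=1.5,fy=1.5))
E
```

```text
t 17.77 pos [0.5965 0.0588 0.2436] xyaw 92.97 zax [ 2.5e-03 -3.0e-04 -1.0e+00] q [-0.026 -0.024  1.646 -0.     1.517 -0.078] F [ 0.44  0.86 -0.25] M [ 0.011  0.059 -0.062] op 0.0399
```

View pics/w27.png

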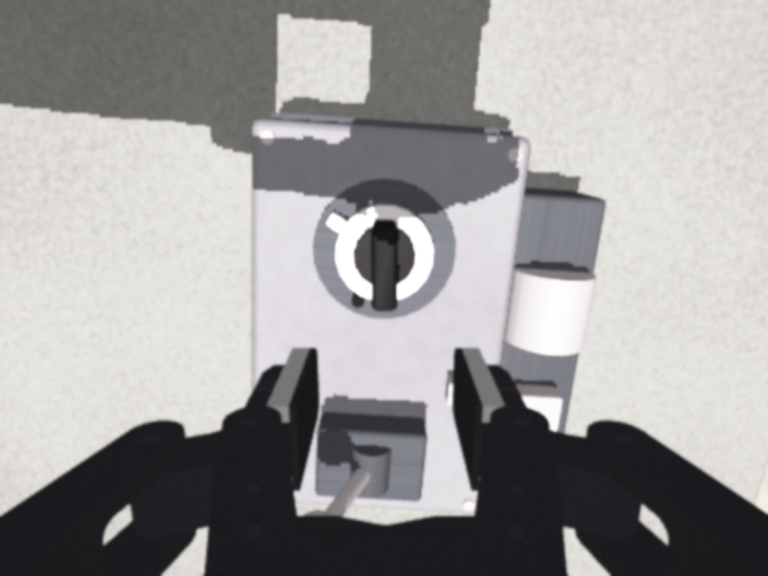

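```bash
python3 - <<'E'
from h import *
d=get_image("wrist")
c=ray(d,384/1.5,255/1.5,.093);
for u,v in((342,220),(358,298)):
    X=ray(d,u/1.5,v/1.5,.092)-c; print(c.round(4),np.linalg.norm(X).round(4),np.degrees(np.arctan2(X[1],X[0]))%360)
E
```

```text
[0.5994 0.059  0.093 ] 0.0335 142.7537252730751
[0.5994 0.059  0.093 ] 0.0326 242.55261350019583
```

Request:
move_arm([
  [-5, -4, 0, 10, 1],
  [-10, -7, 0, 20, 0.5],
  [-13.2, -8.9, 0, 30, 0],
  [-13.2, -8.9, 0, 40, 0],
  [-13.2, -8.9, 0, 50, 0],
])

```text
t: 18.5
tool_pos: [0.513, -0.078, 0.2394]
tool_rot: [-2.926, -1.14, 0.002]
contact_force: [-0.5, -0.0, -0.6]
opening: -0.0002
```

Request:
move_arm([
  [0, 0, 0, 10, 0],
  [0, 0, 0, 20, 0],
  [0, 0, 0, 30, 0],
  [0, 0, 0, 40, 0],
  [0, 0, 0, 43, 0],
])

```text
t: 19.12
tool_pos: [0.5133, -0.0774, 0.2393]
tool_rot: [-3.141, 0.005, 0.003]
contact_force: [0.3, -0.4, 0.6]
opening: -0.0001
```

```bash
python3 - <<'E'
from h import *
o,R=st()
d=get_image("wrist"); cv2.imwrite("pics/w28.png",cv2.resize(d["image"][:,:,::-1],None,fx=1.5,fy=1.5))
d=get_image("top"); crop(d,215,110,110,95,6,"t28")
E
```

```text
t 19.12 pos [ 0.5133 -0.0774  0.2393] xyaw -0.17 zax [-2.1e-03  5.0e-04 -1.0e+00] q [-0.293 -0.215  1.828 -0.     1.531  1.281] F [ 0.32 -0.44  0.6 ] M [-0.108  0.027 -0.06 ] op -0.0001
```

View pics/w28.png

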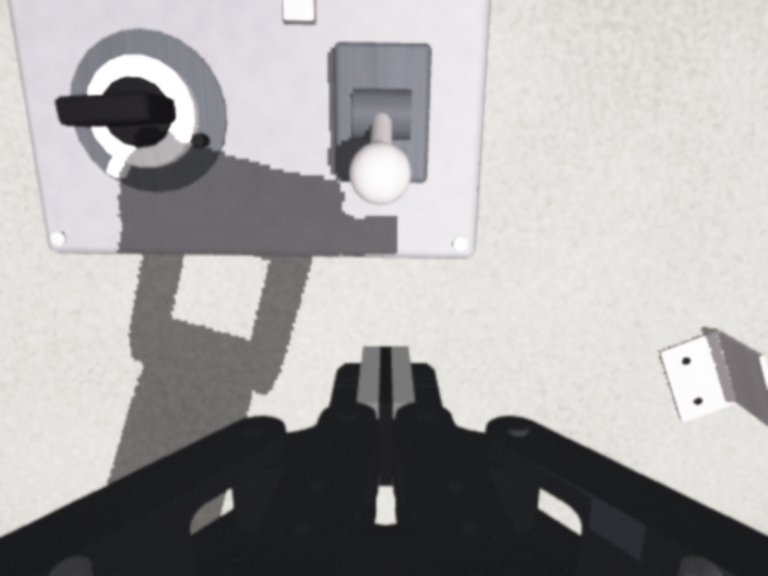

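View pics/t28.png

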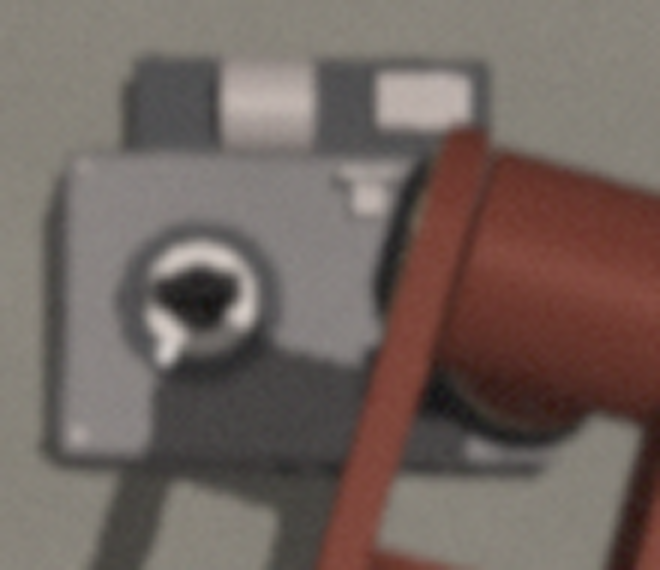

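```bash
python3 - <<'E'
from h import *
d=get_image("wrist")
r=lambda u,v,z:ray(d,u/1.5,v/1.5,z)
a=r(149,110,.081); b=r(141,110,.093); print(a,b)
for c in (a,b,np.array([.596,.0595,0])):
  A=[]
  for u,v in((118,166),(200,138)):
    X=r(u,v,.092)-c; A.append(np.degrees(np.arctan2(X[1],X[0]))%360); print(np.linalg.norm(X[:2]).round(4),A[-1].round(1))
  print(A[1]-A[0])
crop(d,30,10,140,130,5,"w28c")
E
```

```text
[0.59751506 0.06048246 0.081     ] [0.59691321 0.05974081 0.093     ]
0.0354 151.6
0.0354 243.9
92.2619213990591
0.0352 150.1
0.0345 244.2
94.14398066081807
0.0345 149.0
0.0339 245.4
96.45844930879332
```

View pics/w28c.png

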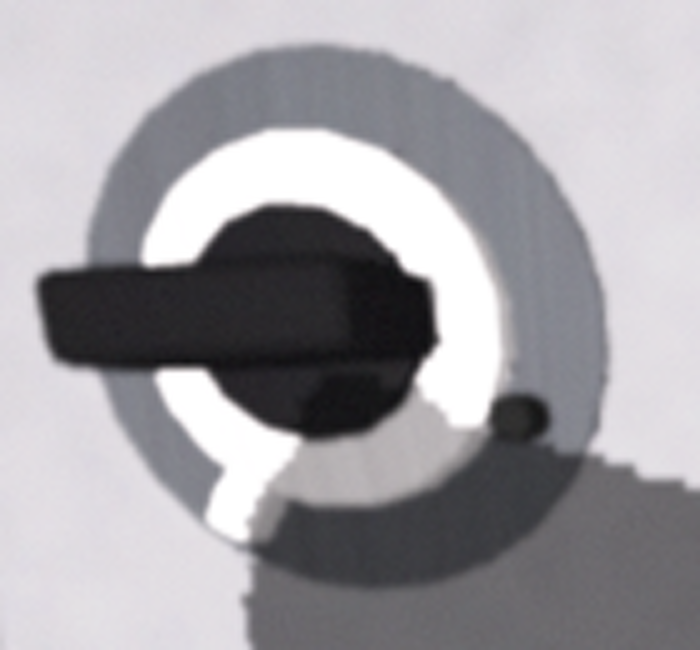

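Request:
move_arm([
  [0, 0, 4, 0, 0],
  [0, 0, 8, 0, 0],
  [0, 0, 9.9, 0, 0],
  [0.5, 0, 9.9, 0, 0],
])

```text
t: 19.77
tool_pos: [0.5179, -0.0772, 0.14]
tool_rot: [-3.141, 0.0, 0.005]
contact_force: [0.3, 0.3, 0.2]
opening: 0.0002
```

```bash
python3 - <<'E'
from h import *
o,R=st()
d=get_image("wrist"); cv2.imwrite("pics/w29.png",d["image"][:,:,::-1])
d=get_image("scene"); crop(d,160,130,140,120,5,"s29")
E
```

```text
t 19.77 pos [ 0.5179 -0.0772  0.14  ] xyaw -0.02 zax [-0.0033  0.001  -1.    ] q [-0.29  -0.129  1.92  -0.     1.354  1.281] F [0.26 0.29 0.21] M [-0.021  0.038 -0.04 ] op 0.0002
```

View pics/w29.png

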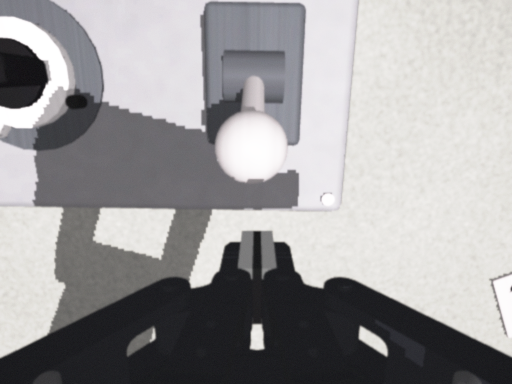

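View pics/s29.png

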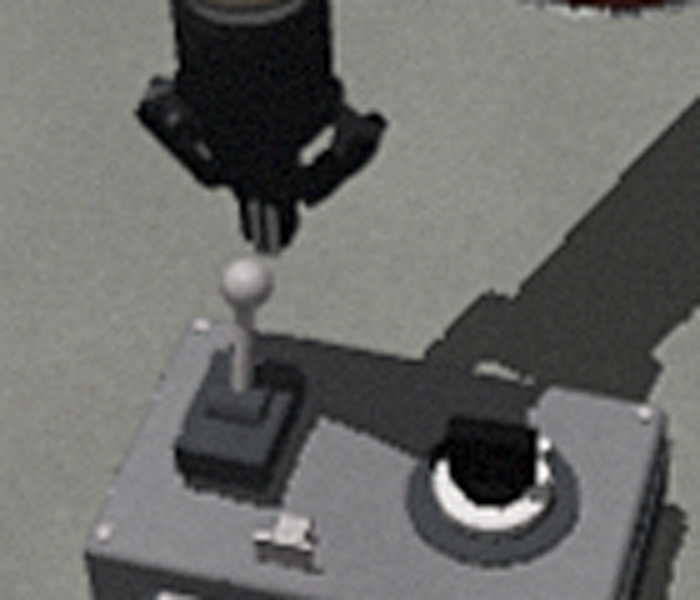

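```bash
python3 - <<'E'
from h import *
d=get_image("scene")
for z in (.12,.13,.14,.15,.16): print(z,((proj(d,[.526,-.0775,z])-[160,130]+.5)*5).round(0))
print(((proj(d,[.564,-.078,.163])-[160,130]+.5)*5).round(0))
E
```

```text
0.12 [276. 298.]
0.13 [275. 285.]
0.14 [274. 272.]
0.15 [273. 259.]
0.16 [271. 245.]
[248. 292.]
```

Request:
move_arm([
  [0, 0, 2, 0, 0],
  [2, 0, 2, 0, 0],
  [3, 0, 2, 0, 0],
  [4, 0, 2, 0, 0],
])

```text
t: 20.42
tool_pos: [0.5593, -0.0775, 0.1217]
tool_rot: [-3.142, 0.001, 0.0]
contact_force: [-1.0, 0.1, 0.5]
opening: -0.0002
```

```bash
python3 - <<'E'
from h import *
o,R=st()
d=get_image("wrist"); cv2.imwrite("pics/w30.png",d["image"][:,:,::-1])
d=get_image("scene"); crop(d,160,130,140,120,5,"s30")
E
```

```text
t 20.43 pos [ 0.5593 -0.0775  0.1217] xyaw -0.03 zax [-3.e-04  1.e-04 -1.e+00] q [-0.269 -0.012  1.842 -0.     1.312  1.302] F [-1.03  0.07  0.52] M [ 0.005  0.148 -0.019] op -0.0002
```

View pics/w30.png

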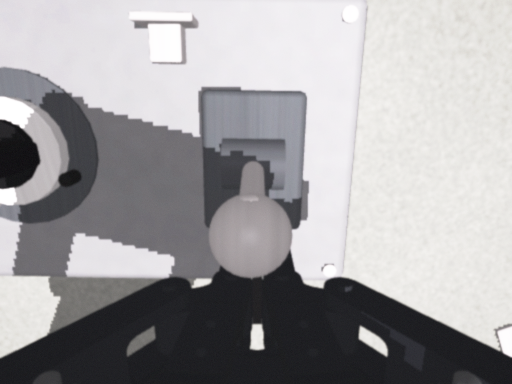

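View pics/s30.png

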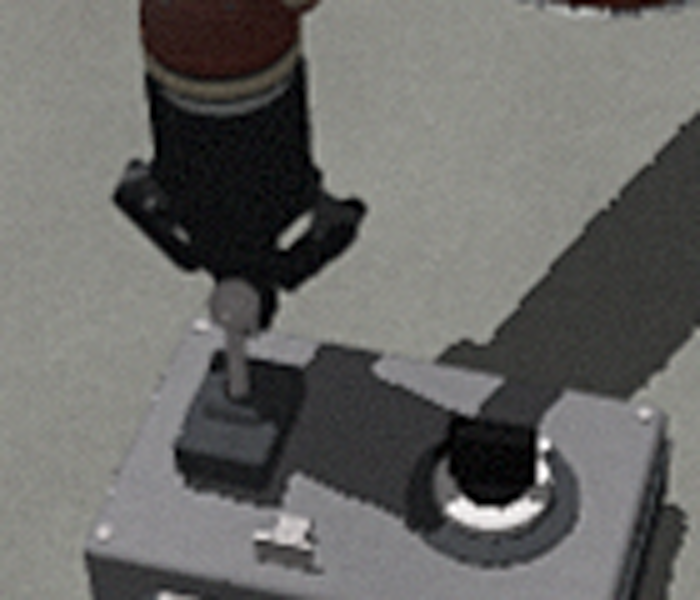

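Request:
move_arm([
  [1, 0, 0, 0, 0],
  [2, 0, 0, 0, 0],
  [3, 0, 0, 0, 0],
  [3.8, 0, 0, 0, 0],
  [4.3, 0, 0, 0, 0],
])

```text
t: 21.15
tool_pos: [0.5947, -0.0774, 0.1205]
tool_rot: [-3.141, -0.0, 0.036]
contact_force: [-35.9, 0.1, 19.2]
opening: 0.0001
```

```bash
python3 - <<'E'
from h import *
o,R=st()
d=get_image("wrist"); cv2.imwrite("pics/w31.png",d["image"][:,:,::-1])
d=get_image("scene"); crop(d,160,130,140,120,5,"s31")
E
```

```text
t 21.15 pos [ 0.5947 -0.0774  0.1205] xyaw 0.01 zax [-2.290e-02  8.000e-04 -9.997e-01] q [-0.251  0.086  1.743 -0.005  1.335  1.321] F [-35.93   0.11  19.24] M [0.012 5.937 0.015] op 0.0001
```

View pics/w31.png

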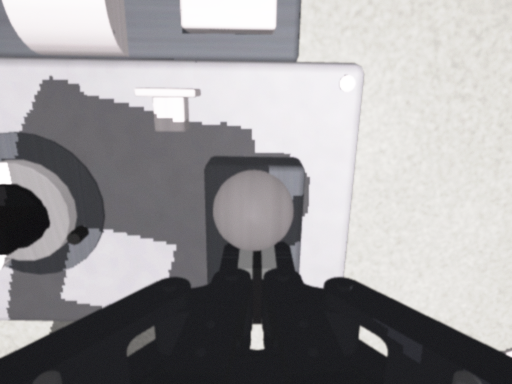

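View pics/s31.png

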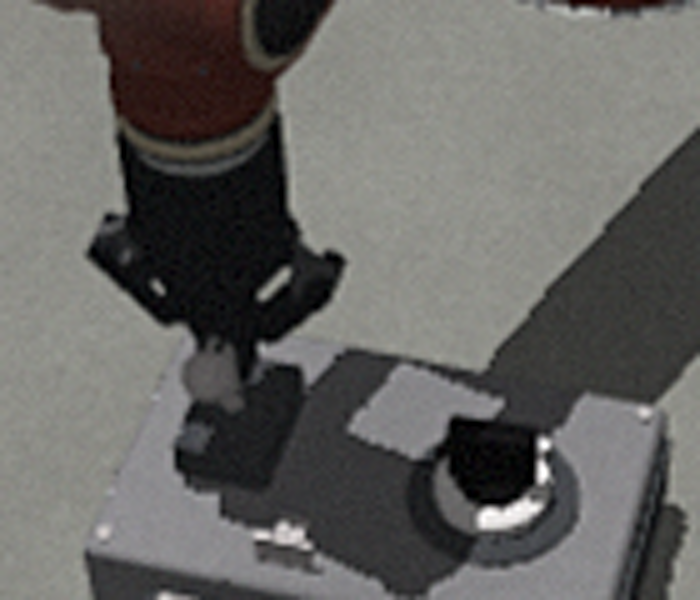

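Request:
move_arm([
  [-1.2, 0, 0, 0, 0],
  [-3, 0, 0, 0, 0],
  [-6, 0, 0, 0, 0],
  [-8, 0, -4, 0, 0],
  [-8, 0, -10, 0, 0],
])

```text
t: 21.88
tool_pos: [0.5199, -0.077, 0.2202]
tool_rot: [-3.14, 0.001, 0.006]
contact_force: [1.0, -0.3, 0.4]
opening: -0.0001
```

Request:
move_arm([
  [-5, 0, -4, 0, 0],
  [-5, 0, -4, 0, 0],
])

```text
t: 22.12
tool_pos: [0.4733, -0.0781, 0.2676]
tool_rot: [3.138, -0.002, 0.018]
contact_force: [0.2, -0.4, 0.4]
opening: -0.0002
```

```bash
python3 - <<'E'
from h import *
o,R=st()
d=get_image("wrist"); cv2.imwrite("pics/w32.png",cv2.resize(d["image"][:,:,::-1],None,fx=1.5,fy=1.5))
d=get_image("scene"); crop(d,170,170,135,130,4.5,"s32")
E
```

```text
t 22.12 pos [ 0.4733 -0.0781  0.2676] xyaw -0.06 zax [ 0.0113 -0.0035 -0.9999] q [-0.319 -0.339  1.882  0.     1.587  1.253] F [ 0.19 -0.44  0.45] M [0.023 0.005 0.016] op -0.0002
```

View pics/w32.png

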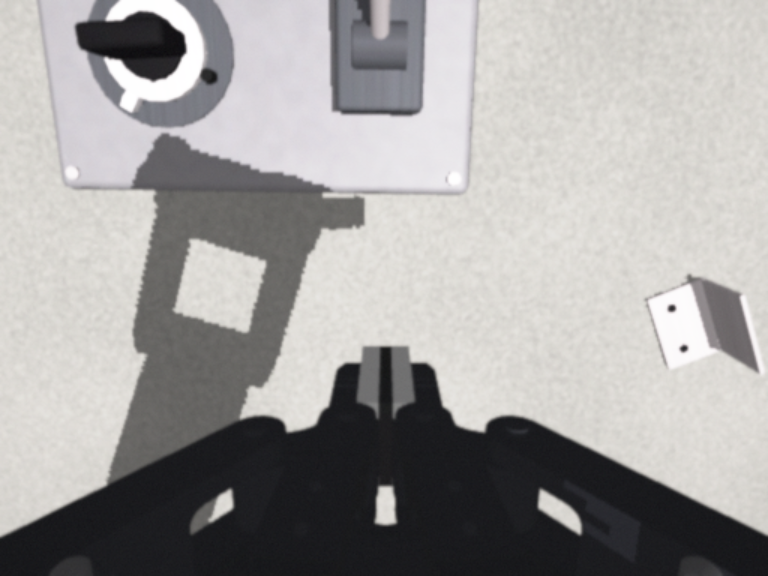

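View pics/s32.png

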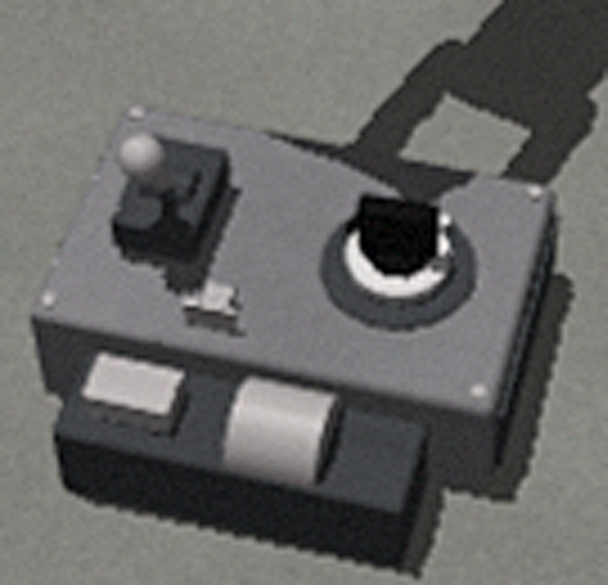

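```bash
python3 - <<'E'
from h import *
g=get_image("scene")
f2=lambda u,v,z:ray(g,170+(u+.5)/4.5-.5,170+(v+.5)/4.5-.5,z).round(4)
print("ball",f2(141,155,.163),"before", f2(177,75,.163))
a=cv2.imread("pics/scene0.png"); b=g["image"][:,:,::-1]
# jaw shift by template match between start and now (start = 3 clicks from zero)
def jc(im):
    p=cv2.cvtColor(im[225:250,205:230],cv2.COLOR_BGR2GRAY).astype(float); w=np.clip(p-165,0,None); yy,xx=np.mgrid[225:250,205:230]
    return np.array([(w*xx).sum()/w.sum(),(w*yy).sum()/w.sum()]),w.sum()
ja,wa=jc(a);jb,wb=jc(b);print(ja,jb,wa,wb, (ray(g,*jb,.1)-ray(g,*ja,.1)).round(4))
d=get_image("wrist")
r=lambda u,v,z:ray(d,u/1.5,v/1.5,z)
c=r(156,48,.093);print(c)
for c in (c,np.array([.5965,.0595,0])):
  A=[]
  for u,v in((131,100),(209,75)):
    X=r(u,v,.092)-c; A.append(np.degrees(np.arctan2(X[1],X[0]))%360)
  print(np.round(A,1),A[1]-A[0])
E
```

```text
ball [ 0.6209 -0.0808  0.163 ] before [ 0.5583 -0.0801  0.163 ]
[217.22661871 234.92446043] [216.57563851 235.72691552] 278.0 509.0 [ 0.0028 -0.0008  0.    ]
[0.59122717 0.05633617 0.093     ]
[146.6 243.5] 96.86975625409531
[155.2 238.5] 83.24658120701665
```

Request:
move_arm([
  [0, -6, 0, -10, 6],
  [3, -11, 0, -21, 6],
  [8, -13.5, 0.8, -31, 6],
  [12.2, -13.5, 1.6, -42, 6],
  [12.2, -13.5, 1.6, -53, 6],
])

```text
t: 22.95
tool_pos: [0.595, 0.0582, 0.24]
tool_rot: [-2.81, -1.397, 0.011]
contact_force: [-0.3, 0.2, -0.5]
opening: 0.06
```

Request:
move_arm([
  [0, 0, 0, -10, 6],
  [0, 0, 0, -21, 6],
  [0, 0, 0, -32, 6],
  [0, 0, 0, -42, 6],
  [0, 0, 0, -53.6, 6],
])

```text
t: 23.58
tool_pos: [0.5938, 0.0577, 0.2424]
tool_rot: [-1.898, -2.499, 0.004]
contact_force: [0.4, 0.7, -0.1]
opening: 0.0601
```

Request:
move_arm([
  [0, 0, 0, 0, 6],
  [0, 0, 0, 0, 6],
])

```text
t: 23.82
tool_pos: [0.5939, 0.0576, 0.2441]
tool_rot: [-1.91, -2.492, 0.002]
contact_force: [-0.4, -0.3, 0.1]
opening: 0.0598
```

```bash
python3 - <<'E'
from h import *
o,R=st(); print(to(o,R,[.5958,.0569,.2515]))
d=get_image("wrist"); cv2.imwrite("pics/w33.png",d["image"][:,:,::-1]); crop(d,205,110,110,110,5.4,"w33c")
E
```

```text
t 23.82 pos [0.5939 0.0576 0.2441] xyaw 105.05 zax [-2.4e-03  1.0e-04 -1.0e+00] q [-0.028 -0.027  1.648  0.     1.523 -0.291] F [-0.4  -0.33  0.08] M [ 0.014 -0.011 -0.026] op 0.0598
[-0.11  0.16 -0.74]
```

View pics/w33.png

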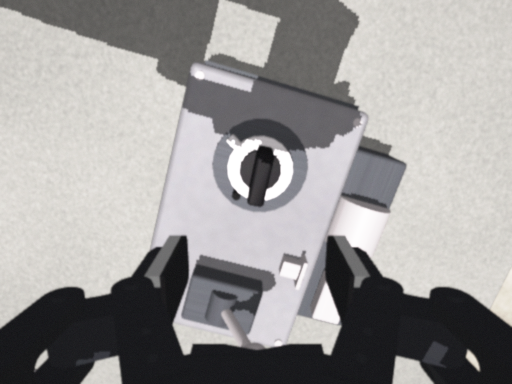

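View pics/w33c.png

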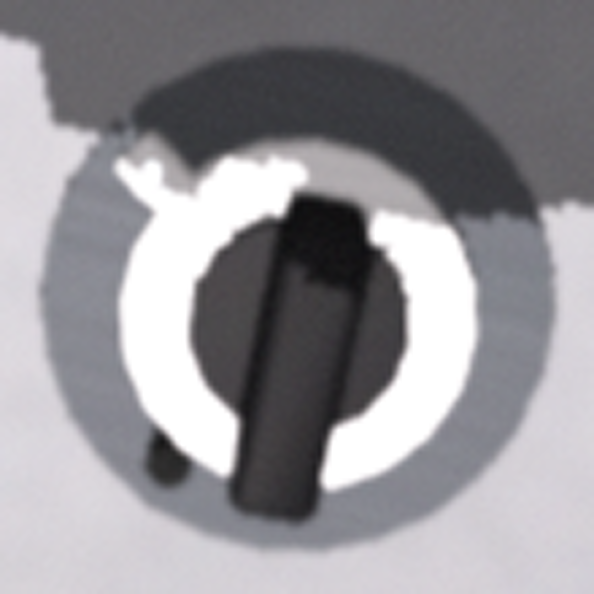

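```bash
python3 - <<'E'
from h import *
d=get_image("wrist"); crop(d,265,235,60,60,9,"w34")
im=cv2.imread("pics/w1.png"); cv2.imwrite("pics/w1j.png",cv2.resize(im[230:290,255:315],None,fx=9,fy=9,interpolation=cv2.INTER_CUBIC))
E
```

```text
(no output)
```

View pics/w34.png

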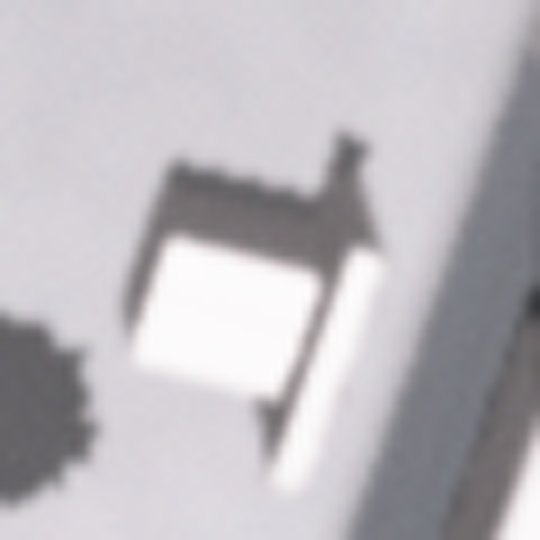

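View pics/w1j.png

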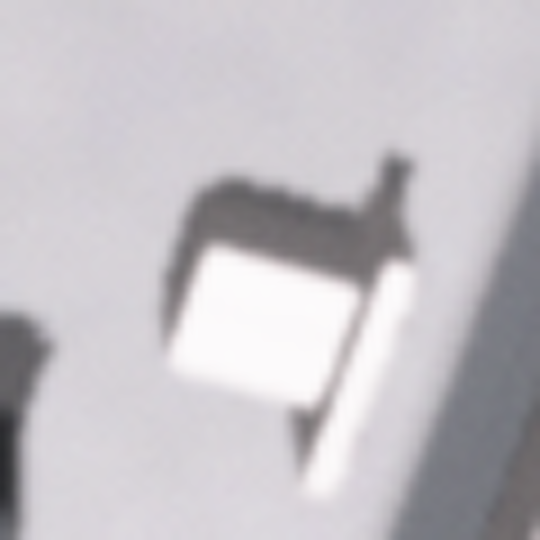

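```bash
python3 - <<'E'
from h import *
o,R=st(); d=get_image("wrist")
b=d["image"][:,:,::-1]; a=cv2.imread("pics/w1.png")
Rc,tc=np.array(d["R"]),np.array(d["t"])
# camera in tool frame
Rct=Rc@R; tct=Rc@o["tool_pos"]+tc
# w1 pose
ang=np.radians(106.58); 
o1p=np.array([.5958,.0569,.2515]); Rt=R.copy()
x=np.array([np.cos(ang),np.sin(ang),0]); z=np.array([-4e-4,0,-1]); y=np.cross(z,x); R1=np.c_[x,y,z]
d1=dict(K=d["K"],R=Rct@R1.T,t=tct-Rct@R1.T@o1p)
print("check w1", proj(d1,[.596,.0585,.134]),"should be 257.0 178.4")
S=8
def patch(im,u,v,h=9): 
    return cv2.resize(im[v-h:v+h,u-h:u+h],None,fx=S*2,fy=S*2,interpolation=cv2.INTER_CUBIC)
row=lambda im,pts:np.hstack([patch(im,*p) for p in pts])
cv2.imwrite("pics/cmp.png",cv2.resize(np.vstack([row(a,[(197,74),(356,122),(271,337)]),row(b,[(197,74),(361,118),(278,342)])]),None,fx=.9,fy=.9))
# jaw centroid by threshold
def jaw(im,u0,v0,w=34):
    p=im[v0:v0+w,u0:u0+w].min(2); m=(p>240).astype(np.uint8); n,l,s,c=cv2.connectedComponentsWithStats(m)
    return [(s[i][4],c[i]+[u0,v0]) for i in range(1,n) if s[i][4]>10]
ja=jaw(a,268,248); jb=jaw(b,274,252); print(ja,jb)
E
```

```text
t 23.93 pos [0.594  0.0575 0.2449] xyaw 105.11 zax [-1.2e-03  1.0e-04 -1.0e+00] q [-0.028 -0.028  1.648  0.     1.523 -0.292] F [-0.06 -0.49 -0.41] M [ 0.019  0.018 -0.004] op 0.0598
check w1 [257.03769892 178.43168051] should be 257.0 178.4
[(np.int32(207), array([283.72463768, 266.06763285])), (np.int32(53), array([295.11320755, 270.41509434]))] [(np.int32(211), array([289.2985782 , 269.86255924])), (np.int32(55), array([301.18181818, 274.32727273]))]
```

View pics/cmp.png

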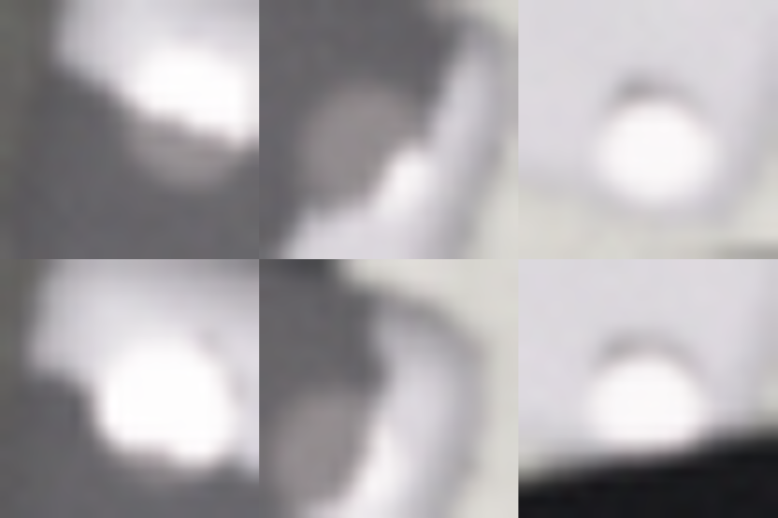

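```bash
python3 - <<'E'
from h import *
o,R=st(); d=get_image("wrist")
Rc,tc=np.array(d["R"]),np.array(d["t"]); Rct=Rc@R; tct=Rc@o["tool_pos"]+tc
ang=np.radians(106.58); x=np.array([np.cos(ang),np.sin(ang),0]); z=np.array([-4e-4,0,-1]); R1=np.c_[x,np.cross(z,x),z]
d1=dict(K=d["K"],R=Rct@R1.T,t=tct-Rct@R1.T@np.array([.5958,.0569,.2515]))
M=np.array([[-.074,.1245],[.074,.1245],[.074,-.1245]])
def ev(d,scr,jaw,plate):
    W=np.array([ray(d,u-.5,v-.5,.082)[:2] for u,v in scr]); 
    A,m=M-M.mean(0),W-W.mean(0); th=np.arctan2((A[:,0]*m[:,1]-A[:,1]*m[:,0]).sum(),(A*m).sum())
    s=np.sqrt((m**2).sum()/(A**2).sum()); Q=np.array([[np.cos(th),-np.sin(th)],[np.sin(th),np.cos(th)]])
    f=lambda p,z:(Q.T@(ray(d,*p,z)[:2]-W.mean(0))/s+M.mean(0)).round(4)
    res=((Q.T@m.T).T/s-A).round(4)
    print("yaw",th.round(4),"s",s.round(3),"jaw",f(jaw,.1),"plate",f(plate,.1),res.tolist())
ev(d1,[(201,73.1),(354.4,123.3),(271.7,338.4)],(283.72,266.07),(295.11,270.42))
ev(d,[(199.5,75.1),(357.1,122.1),(277.8,342.8)],(289.30,269.86),(301.18,274.33))
E
```

```text
t 23.98 pos [0.5941 0.0575 0.2452] xyaw 105.13 zax [-7.e-04  0.e+00 -1.e+00] q [-0.028 -0.029  1.648  0.     1.523 -0.292] F [-0.07 -0.3  -0.41] M [-0.063  0.022 -0.002] op 0.06
yaw -0.0145 s 0.999 jaw [ 0.0546 -0.0271] plate [ 0.0669 -0.0282] [[-0.0002, 0.0], [0.0002, -0.0001], [0.0, 0.0001]]
yaw -0.0151 s 1.0 jaw [ 0.0556 -0.0273] plate [ 0.0682 -0.0287] [[-0.0001, -0.0], [0.0001, -0.0], [-0.0, 0.0]]
```

```bash
python3 - <<'E'
from h import *
g=get_image("scene"); crop(g,185,190,45,45,12,"s35")
a=cv2.imread("pics/scene0.png"); cv2.imwrite("pics/s0b.png",cv2.resize(a[170:215,185:230],None,fx=12,fy=12,interpolation=cv2.INTER_CUBIC))
for th in (0,.8,.88,.95,1.0):
    X=np.array([.5955+.07*np.sin(th-.5),-.0765,.102+.07*np.cos(th-.5)]); print(th,X.round(4),proj(g,X).round(2))
t=get_image("top"); crop(t,270,110,60,70,9,"t35")
for th in (0,.88,1.0):
    X=np.array([.5955+.07*np.sin(th-.5),-.0765,.102+.07*np.cos(th-.5)]); print(th,proj(t,X).round(2))
E
```

```text
0 [ 0.5619 -0.0765  0.1634] [209.84 187.41]
0.8 [ 0.6162 -0.0765  0.1689] [203.   201.38]
0.88 [ 0.6215 -0.0765  0.167 ] [202.39 203.44]
0.95 [ 0.6259 -0.0765  0.165 ] [201.88 205.3 ]
1.0 [ 0.6291 -0.0765  0.1634] [201.54 206.66]
0 [291.56 165.97]
0.88 [291.45 146.44]
1.0 [291.31 144.27]
```

View pics/s35.png

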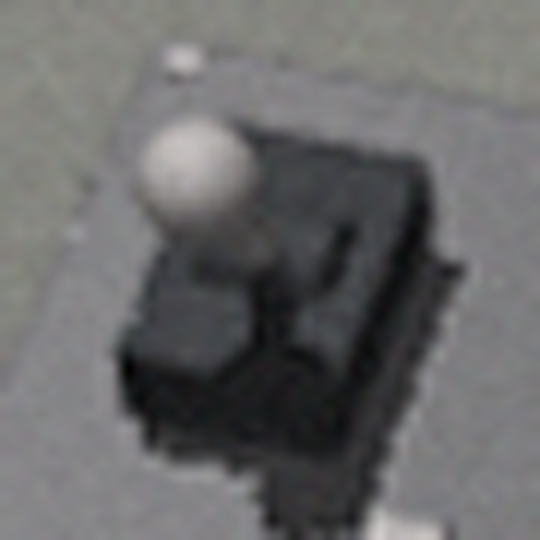

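View pics/s0b.png

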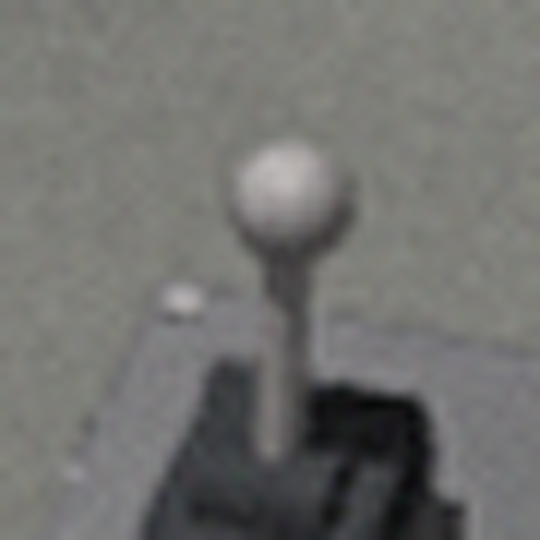

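View pics/t35.png

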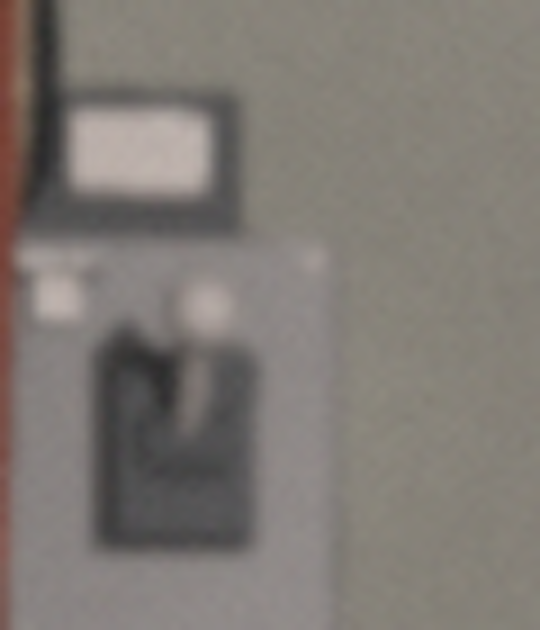

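Request:
move_arm([
  [-6, -1.6, 0, 0, 6],
  [-12, -3.2, 0, 0, 6],
  [-18, -4.8, 0, 0, 6],
  [-24, -6.4, 0, 0, 6],
  [-27, -7.2, 0, 0, 6],
])

```text
t: 24.75
tool_pos: [0.5949, -0.2251, 0.2458]
tool_rot: [1.912, 2.492, -0.0]
contact_force: [0.3, 0.5, 0.2]
opening: 0.0601
```

Request:
move_arm([
  [0, 0, 0, 0, 6],
  [0, 0, 0, 0, 6],
  [0, 0, 0, 0, 6],
])

```text
t: 25.12
tool_pos: [0.5955, -0.2207, 0.2458]
tool_rot: [1.906, 2.497, 0.0]
contact_force: [-1.3, 0.2, -1.1]
opening: 0.0602
```

```bash
python3 - <<'E'
from h import *
o,R=st()
d=get_image("wrist"); im=d["image"][:,:,::-1].copy()
for th,c in ((.8,(0,0,255)),(.9,(0,160,0)),(1.,(255,0,0))):
    X=np.array([.5955+.07*np.sin(th-.5),-.0765,.102+.07*np.cos(th-.5)]); p=proj(d,X);print(th,p); cv2.circle(im,tuple(np.round(p).astype(int)),2,c,-1)
cv2.imwrite("pics/w36.png",cv2.resize(im,None,fx=1.5,fy=1.5))
E
```

```text
t 25.12 pos [ 0.5955 -0.2207  0.2458] xyaw 105.28 zax [ 2.e-04  1.e-04 -1.e+00] q [-0.472  0.061  1.556  0.     1.525 -0.739] F [-1.26  0.24 -1.12] M [-0.042 -0.018 -0.057] op 0.0602
0.8 [351.96466133 -18.00946178]
0.9 [361.06248792 -13.61062317]
1.0 [369.18436388  -9.15977841]
```

View pics/w36.png

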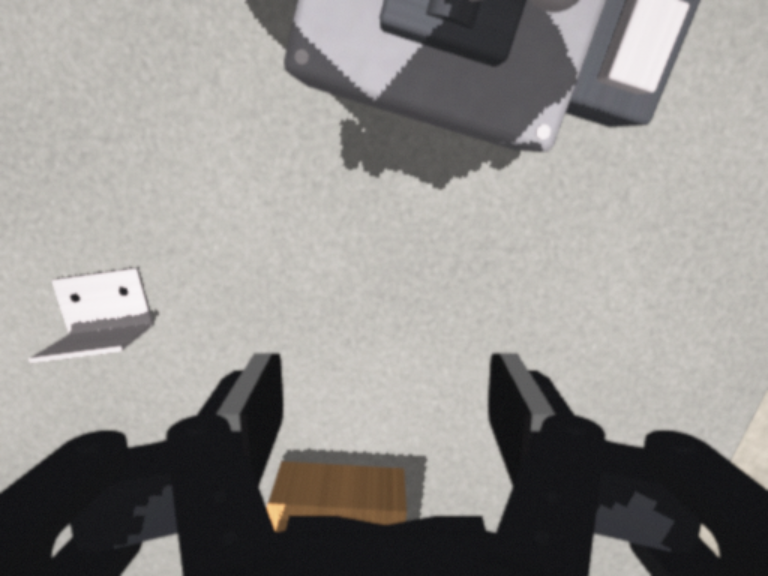

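Request:
move_arm([
  [5.8, 1.6, 0, 0, 6],
  [5.8, 1.6, 0, 0, 6],
  [5.8, 1.6, 0, 0, 6],
])

```text
t: 25.55
tool_pos: [0.5957, -0.1612, 0.246]
tool_rot: [1.906, 2.497, -0.0]
contact_force: [0.2, -0.7, -0.4]
opening: 0.0601
```

```bash
python3 - <<'E'
from h import *
o,R=st()
d=get_image("wrist"); im=d["image"][:,:,::-1].copy()
for th in (.8,.88,.95,1.):
    X=np.array([.5955+.07*np.sin(th-.5),-.0765,.102+.07*np.cos(th-.5)]); print(th,proj(d,X).round(1))
x0,y0=280,0
cv2.imwrite("pics/w37.png",cv2.resize(im[:120,280:430],None,fx=5,fy=5,interpolation=cv2.INTER_CUBIC))
for p in ([.074,-.1245],[-.074,-.1245]):
    th=-.0148; Q=np.array([[np.cos(th),-np.sin(th)],[np.sin(th),np.cos(th)]]); w=Q@np.array(p)+[.5965,-.001]; print("screw",proj(d,[*w,.082]).round(1))
cv2.imwrite("pics/w38.png",cv2.resize(im,None,fx=1.5,fy=1.5))
E
```

```text
t 25.55 pos [ 0.5957 -0.1612  0.246 ] xyaw 105.28 zax [ 4.e-04 -6.e-04 -1.e+00] q [-0.385  0.018  1.6   -0.     1.523 -0.651] F [ 0.24 -0.69 -0.45] M [-0.01   0.054 -0.024] op 0.0601
0.8 [321.   81.3]
0.88 [328.1  83.6]
0.95 [333.9  85.5]
1.0 [337.8  86.9]
screw [340.8 153.4]
screw [187.2 108.5]
```

View pics/w37.png

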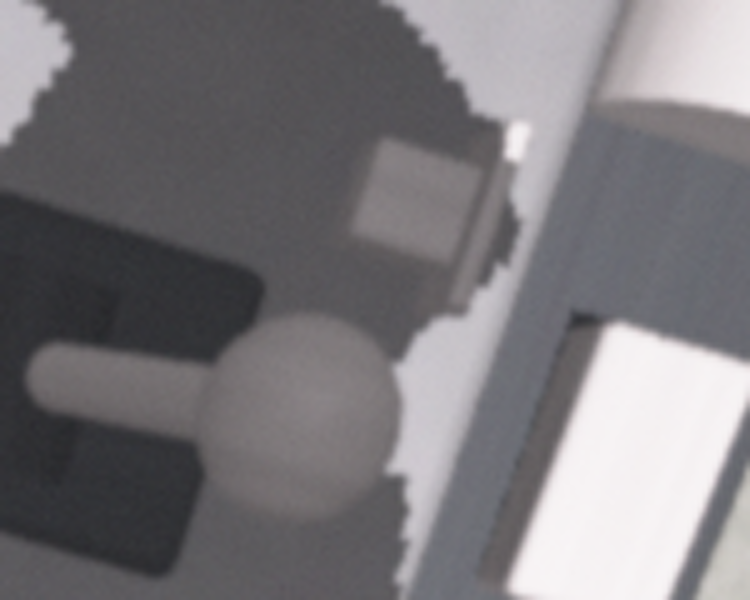

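View pics/w38.png

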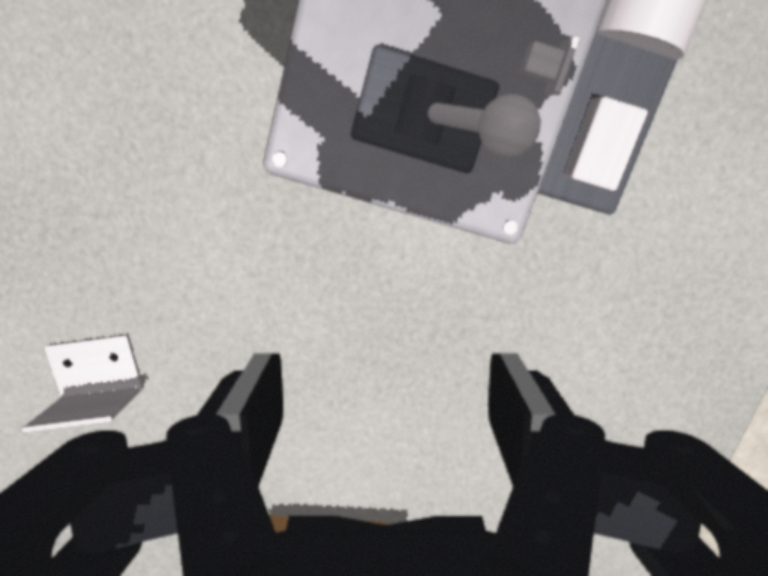

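```bash
python3 -c "
from station import order
print(order.finish_job())"
```

```text
the job is handed in; nothing more can be done
None
```

I carried out the whole job and handed it in at about 25.6 s of the 72 s allowed. The hand-in reports no verdict.

**Stop:** I turned the dial counter-clockwise until the lug rested on the post. The moment at the grip rose steadily to about 0.55 N m (readings 0.46 to 0.61), and I held it there briefly.

**Four clicks:** I then turned clockwise through four clicks and released the grip with the moment at zero.
- The lug turned 80° from the zero notch, measured in the same camera view before and after.
- The jaw stood 1.0 to 1.3 mm further out than at the start. I judged the start to be the third notch from the lug angle, so this agrees with the fourth.
- Other views put the lug at 71–88° from zero, because the dial centre was hard to pick out. The jaw's absolute position was not precise enough to separate three clicks from four on its own.

**Lever:** I pushed it over to its end stop, with 36 N sideways (41 N in total) on the fingers at the last moment, then backed away.
- The final close view puts it at about 1.0 rad.
- The coarser scene and top views gave 0.90 to 0.96 rad, still past the required 0.88.

**Bystanders:** The arm went nowhere near the padlock, bracket or box. I did not measure their positions again at the end.

**Failed attempt:** The first grasp of the dial closed just above the bar. The fingertips stood roughly 25 mm higher than the stated nose length implies. I lowered the gripper and grasped again. The dial ring did not move.

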